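# Set the indexing head to its mark with the slack taken up

## Task

Take the crank handle and wind the handwheel anticlockwise (seen from above), past the index mark, until you feel the turntable come against its stop, and lean on it gently for a moment with about 11 N at the handle, not over 14 N; then wind it back clockwise, finishing in that direction so that the slack is taken up, until the nib on the wheel's rim stands at the pointer (if you run past it, go well back and come up to it clockwise again). Do not force the handle or disturb the other things, and let go at the end.

Things in the scene. Friction and masses are not known exactly. Their poses are not given: they have to be found in the camera images.
- head: Fixed grey casting of a manual indexing head, a plate 140 x 410 x 30 mm. Origin on the table under the handwheel's vertical axis; z up. Its +y axis points along the plate to the turntable, whose axis is 230 mm away. The turntable (150 mm across) carries a small satellite, 100 mm square, whose top is 184 mm above the table.
- wheel_axis (a point): Point on the vertical axis of the handwheel, 92 mm above the table, 4 mm over the wheel's top face; a hub with a driver bar and two small dogs stands to 99 mm within 25 mm of the axis. The wheel is a flat black disc, 116 mm across and 12 mm thick.
- handle_mid (a point): Middle of the upright steel crank handle: a pin 18 mm in diameter, from 89 to 133 mm above the table, 45 mm from the wheel's axis. The pin spins freely about its own upright axis, so it may be held with a fixed wrist while it is led round. At the handle the drive drags with about 4.5 N, the slack with about 0.5 N.
- nib (a point): Outer end of the nib, an aluminium bar 10 mm wide that sticks out of the wheel's rim exactly opposite the crank handle; 68 mm from the axis.
- pointer (a point): Inner end of the pointer, 72 mm from the wheel's axis, beside the rim: this is the mark the nib must stand at.
- index: Adjustable aluminium index collar under the wheel. Origin on the wheel's axis, +x axis from there to the pointer; its set direction differs from run to run. Its upright stands outside the rim, no higher than 79 mm above the table.
- handwheel (a joint): Slack of the handwheel on its shaft, rad: +0.35 when the wheel drives clockwise (seen from above), -0.35 when it drives anticlockwise; between them the wheel turns alone and the turntable stands still. At the end it must be left near +0.35.
- turntable (a joint): Turntable angle, rad: 0 on its stop, growing clockwise as the wheel is driven clockwise; one quarter of the shaft's turn. At the stop the handle gives only by its springy coupling (about 5 N per mm), so the stop is met by feel: the drag rises from 4.5 N; lean there with 9 to 13 N for about half a second.
- coupling (a joint): Wind-up of the springy coupling between shaft and handwheel, rad, which shows the load on the drive: 0.0045 per N pushed at the handle, positive clockwise, negative anticlockwise; about 0.02 while winding, 0.05 at 11 N. Over 0.063 either way (14 N) is forcing it.
- driver: Bystander, leave alone: screwdriver. Origin under its middle.
- tray: Bystander, leave alone: aluminium parts tray 100 x 140 x 25 mm. Origin under its middle.
- spacer: Bystander, leave alone: loose ring 28 mm across, 18 mm high, on the casting's plate. Origin under its middle.
- jar: Bystander, leave alone: jar 56 mm across, 60 mm high. Origin under its middle.
- rail_bar: Bystander, leave alone: black bar 114 x 9 x 9 mm. Origin under its middle.
- panel: Bystander, leave alone: flat panel 100 x 83 x 4 mm. Origin under its middle.
- wrench: Bystander, leave alone: wrench. Origin under its middle.

How it is judged:
By the outcome, as a careful person would: the job done as asked, in the order asked, and still so for the second after the job is handed in, with the robot touching nothing.
It also fails if it takes over 72 s, if anything falls off the work surface, if the arm or the gripper's body presses on something with over 40 N, if the wrist force passes 120 N, or if a joint passes its speed limit or range.

## Robot

A 6-joint arm with a two-finger parallel gripper is mounted at the origin on the work surface. World frame = base frame: x ahead of the robot, y to its left, z up, the work surface at z = 0. Lengths are in m, angles in rad, forces in N, time in s.
With the tool pointing down it reaches from about 0.375 to 0.975 m from the base axis. Payload 3.8 kg.
Tool frame: the origin (TCP) lies on the centre line of the jaws, within the pads' length; the fingertips stand 8 mm ahead of it and the grasp point (between the pads) lies 11 mm behind it (ctrl.tips_ahead is the distance from the TCP to the fingertips, in m); x points along the fingers, z is the direction in which the jaws open and shut, and the axes are right-handed (so a half turn about x gives the same grasp; the last joint's range is limited). The gripper opens to 85 mm and grips with 20 to 120 N. Pads are 22 mm wide; open, the fingers measure 114 mm over their backs; the gripper's body (76 mm by 85 mm) begins 54 mm behind the grasp point. The pads swing forward as they close: fully open they stand 13 mm farther back than shut.
Start: joints at [-1.221, 0.264, 1.604, -0, 1.274, -0.037], TCP at [0.255, -0.625, 0.239] pointing down, gripper open.
Joint ranges: [-2.63, 2.63], [-0.94, 2.18], [0.31, 2.57], [-1.31, 4.45], [0, 2.66], [-2.55, 2.55]. Speed limits (rad/s): [2.57, 2.57, 3.14, 3.14, 3.14, 3.14].

## Interface

Orientations are given as a unit quaternion [x, y, z, w].
In Python, from cell import status, eyes, ctrl gives the robot as it stands. The module is installed in compiled form; this text tells all that it offers.
- The arm moves only by the tool send_rows, never from a script. Its arguments are lists of equal length, an entry for each row: "travel": the shift along the tool's x, y, z in m, a list of three; "twist": the turn about the tool's x in rad. In form: {"travel": [[dx, dy, dz], ...], "twist": [twist, ...]}. A call has 1 to 12 rows; each row is the pose to reach, as a shift and turn from the pose commanded when the call began, along the tool's axes at that moment; what a row does not reach only later rows make up. A row lasts 1/8 s, in which the tool goes at most 62.5 mm and 10.7 degrees, less where a joint would pass 70% of its speed; a pose out of reach is approached as far as the arm can. A call with a gripper value outside its range is refused whole. "hand" is the opening, from -1 (shut) to 1 (fully open), set as the call begins (left out, the last holds). The fingers move at their own pace and stop on an object; "squeeze" is the grip in N (left out, the last holds). Time passes only in rows, so rows that repeat a pose let the fingers close. It gives the time, the measured TCP pose, the force and the opening at its end, in the units of the state.
- status.read_state(): the state, without advancing time (a new reading comes with each control period).
- eyes.read_camera(name): name is "side" or "top"; returns a dict with "color" (480x640x3 uint8, red, green, blue), "depth" (480x640 float32, m along the optical axis (not along the pixel's ray), 0 where there is no reading), "K" (3x3 intrinsics, pixels), "rvec" (rotation vector, rad) and "tvec" (3), from world to camera coordinates, as OpenCV has them. Camera axes: x right, y down, z forward; pixel columns grow to the right and rows downward; lengths in m; the calibration is good to about 2 mm. A picture is of the moment at which its call begins.
- ctrl.hand_in(): hands the job in, once; it reports no verdict.
The state is a dict: "t": time; "q": joint angles; "qvel": joint speeds; "effort": joint torques, N m; "tool_pos": TCP position; "ee_rot": TCP orientation; "ft_force": force on the tool from outside, world axes, zero at the start; "torque": the same for the moment, N m; "grip_width": finger opening in m.
Only numpy, scipy, OpenCV 4.12 (cv2) and the standard library are available. Lean on these libraries where they do the work, as an engineer would, in place of code of your own. Each camera call takes 0.05 s, during which the arm holds its last target.

## Working session

There is one attempt and no reset: what is moved stays moved. The work goes in short steps, Python scripts to look and compute and a tool call to move; the robot and the scene stay as the last step left them, time stands still between calls to the robot, and variables do not carry over. Pictures are saved under pics/ and viewed, and the job is handed in when it is done.

Besides the shell and the picture viewer there is one more tool, called after "Call:" as a command line: name --pt "numbers of a row" for each row, then --argument value for the rest. send_rows: Moves the arm, as the interface text tells. Its arguments: {"type":"object","properties":{"travel":{"type":"array"},"twist":{"type":"array"},"hand":{"type":"number"},"squeeze":{"type":"number"}},"required":["travel","twist"]}

```bash
mkdir -p pics
cat > h.py <<'E'
import numpy as np, cv2
from cell import status, eyes, ctrl
def cam(n):
    c=eyes.read_camera(n); R=cv2.Rodrigues(np.array(c['rvec'],float))[0]; return c,R,np.array(c['tvec'],float).ravel(),np.array(c['K'])
def plane(u,v,z,R,t,K):
    d=R.T@np.linalg.solve(K,np.array([u,v,1.])); o=-R.T@t; s=(z-o[2])/d[2]; return o+s*d
def pt(u,v,dep,R,t,K):
    return R.T@(np.linalg.solve(K,np.array([u,v,1.]))*dep-t)
def proj(p,R,t,K):
    q=K@(R@np.array(p)+t); return q[:2]/q[2]
E
python3 - <<'E'
from h import *
for n in ('top','side'):
    c,R,t,K=cam(n); cv2.imwrite(f'pics/{n}0.png',c['color'][:,:,::-1]); print(n,-R.T@t,R[2],K[0,0])
    np.savez(f'{n}0.npz',d=c['depth'],c=c['color'],R=R,t=t,K=K)
s=status.read_state()
for k,v in s.items(): print(k,np.round(v,4))
E
```

```text
top [ 4.75237220e-01 -7.29285471e-04  9.85123230e-01] [ 0.06260854 -0.00308603 -0.99803339] 442.1514280202129
side [ 0.50816996 -0.88992113  0.63341026] [ 0.03703431  0.86276287 -0.50425063] 436.8034611312633
t 0.1
q [-1.2209  0.2647  1.6053  0.      1.2737 -0.0369]
qvel [ 0.0025 -0.0017 -0.0041  0.0016  0.0008  0.0013]
effort [ 1.00000e-04 -5.16706e+01 -3.68589e+01 -1.00000e-04  6.30000e-03
  0.00000e+00]
tool_pos [ 0.2544 -0.6245  0.2381]
ee_rot [ 0.395   0.5874 -0.3941  0.5862]
ft_force [ 0.1931 -0.1516  0.0034]
torque [-0.075   0.0242  0.0181]
grip_width 0.0857
```

View pics/top0.png

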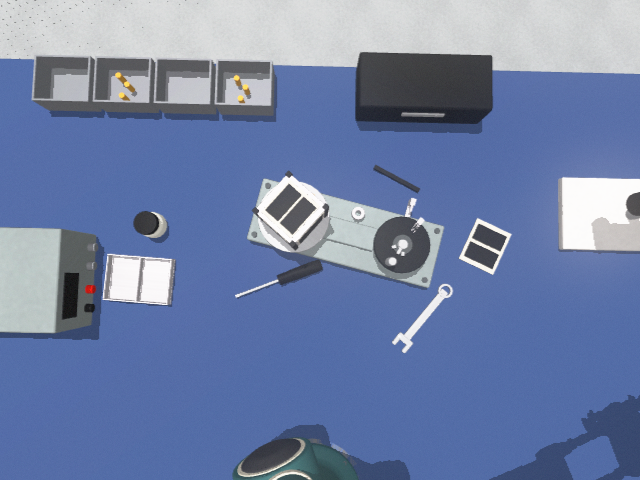

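View pics/side0.png

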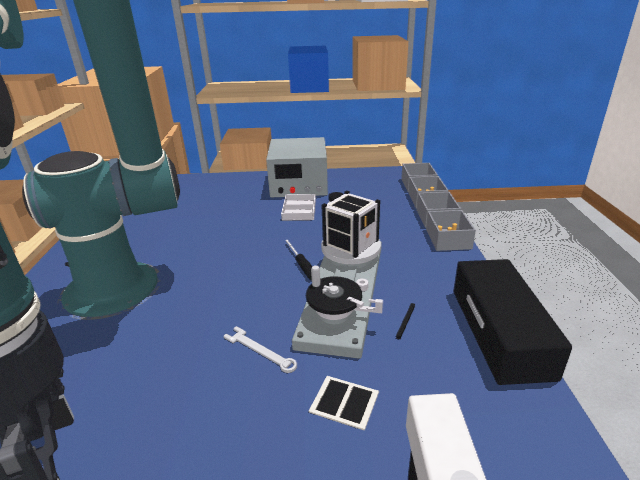

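The top view shows the wheel at about (402,245), the handle at (392,262), and the nib and pointer near (418,224) and (411,208). I'll zoom in on this area.

Run:
```python
from h import *
a=np.load('top0.npz'); c=a['c'][:,:,::-1]
cv2.imwrite('pics/topz.png',cv2.resize(c[185:295,340:470],None,fx=5,fy=5,interpolation=cv2.INTER_NEAREST))
b=np.load('side0.npz'); c2=b['c'][:,:,::-1]
cv2.imwrite('pics/sidez.png',cv2.resize(c2[250:350,280:400],None,fx=5,fy=5,interpolation=cv2.INTER_NEAREST))
R,t,K=a['R'],a['t'],a['K']
# black wheel contour
g=a['c'].max(2); m=((g<50)).astype(np.uint8); m[:, :365]=0;m[:,440:]=0;m[:205]=0;m[285:]=0
cs=max(cv2.findContours(m,0,1)[0],key=cv2.contourArea); hull=cv2.convexHull(cs)
e=cv2.fitEllipse(hull); print(e); 
C=plane(*e[0],.088,R,t,K); print('wheel',C, 'diam', e[1][0]*(.985-.088)/442,e[1][1]*(.985-.088)/442)
for n,d in(('t',a),('s',b)): print(n,proj([*C[:2],.088],d['R'],d['t'],d['K']))
```

```text
Traceback (most recent call last):
ValueError: max() iterable argument is empty
```

View pics/topz.png

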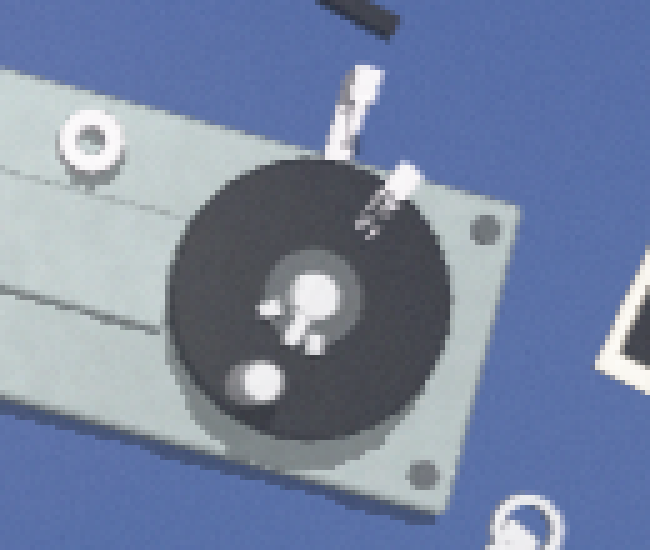

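View pics/sidez.png

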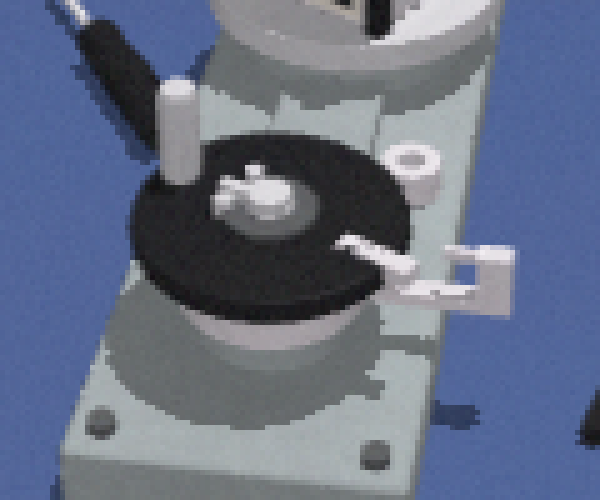

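```bash
cat > meas.py <<'E'
from h import *
def wheel(c):
    g=c.max(2).astype(int); m=((g<85)).astype(np.uint8); m[:, :368]=0;m[:,436:]=0;m[:212]=0;m[:280]=m[:280];m[280:]=0
    m=cv2.morphologyEx(m,cv2.MORPH_OPEN,np.ones((3,3),np.uint8))
    cs=max(cv2.findContours(m,0,1)[0],key=cv2.contourArea); hull=cv2.convexHull(cs)
    return cv2.fitEllipse(hull)
def white(c,th=185):
    m=(c.min(2)>th).astype(np.uint8); n,l,s,ce=cv2.connectedComponentsWithStats(m,connectivity=8)
    return [(np.round(ce[i],1),s[i]) for i in range(1,n) if s[i][4]>3 and 370<ce[i][0]<440 and 190<ce[i][1]<290]
E
python3 - <<'E'
from meas import *
a=np.load('top0.npz'); b=np.load('side0.npz');R,t,K=a['R'],a['t'],a['K']
e=wheel(a['c']); print(e)
C=plane(*e[0],.088,R,t,K); print('wheel',C, np.array(e[1])*(.985-.088)/442)
for w in white(a['c']): print(w)
# handle top: pix
H=plane(340+263/5,185+382/5,.133,R,t,K); print('handle',H,np.hypot(*(H-C)[:2]),np.degrees(np.arctan2(*(H-C)[1::-1])))
N=plane(340+408/5,185+172/5,.088,R,t,K); print('nib',N,np.hypot(*(N-C)[:2]),np.degrees(np.arctan2(*(N-C)[1::-1])))
P=plane(340+368/5,185+82/5,.079,R,t,K); print('upr',P,np.hypot(*(P-C)[:2]),np.degrees(np.arctan2(*(P-C)[1::-1])))
# side
R2,t2,K2=b['R'],b['t'],b['K']
for nm,u,v,z in (('handle',178/5+280,88/5+250,.133),('ptrin',445/5+280,251/5+250,.079),('upr',495/5+280,250/5+250,.079),('nibend',412/5+280,266/5+250,.088),('hub',270/5+280,188/5+250,.099)):
    p=plane(u,v,z,R2,t2,K2); print(nm,p,np.hypot(*(p-C)[:2]),np.degrees(np.arctan2(*(p-C)[1::-1])))
E
```

```text
((404.30242919921875, 245.5118865966797), (48.62118148803711, 55.3587532043457), 18.16014862060547)
wheel [ 0.53525585 -0.17962589  0.088     ] [0.0986724  0.11234571]
(array([409.9, 207. ]), array([405, 198,  11,  19,  87], dtype=int32))
(array([430.1, 229.2]), array([416, 218,  27,  25, 213], dtype=int32))
(array([401.9, 245.3]), array([397, 240,  11,  14,  86], dtype=int32))
(array([393.7, 246.2]), array([392, 245,   4,   3,  10], dtype=int32))
(array([432.8, 252.2]), array([429, 244,   8,  16,  47], dtype=int32))
(array([402.3, 253.6]), array([401, 252,   3,   4,   9], dtype=int32))
(array([392. , 260.9]), array([389, 258,   7,   7,  44], dtype=int32))
(array([421.2, 275.6]), array([402, 262,  32,  24, 184], dtype=int32))
handle [ 0.50105135 -0.14836799  0.133     ] 0.046335770055377416 137.57725668961345
nib [ 0.58948119 -0.21447043  0.088     ] 0.06445564387405017 -32.72430557803089
upr [ 0.62770073 -0.19978828  0.079     ] 0.0946180689353918 -12.303638403161417
handle [ 0.50190515 -0.14821114  0.133     ] 0.04581654060948847 136.71216237197973
ptrin [ 0.60705951 -0.19419295  0.079     ] 0.07326640166484406 -11.468151158537278
upr [ 0.62727073 -0.19506109  0.079     ] 0.09330050386070643 -9.52252888314122
nibend [ 0.59134249 -0.21389968  0.088     ] 0.06572978139085112 -31.428537990594503
hub [ 0.5376173  -0.17330301  0.099     ] 0.00674946328338507 69.52045483106237
```

```bash
cat > meas.py <<'E'
from h import *
def wheel(c):
    x=c.astype(int); m=((x.max(2)<85)).astype(np.uint8); m[:, :368]=0;m[:,436:]=0;m[:212]=0;m[282:]=0
    cs=max(cv2.findContours(m,0,1)[0],key=cv2.contourArea); hull=cv2.convexHull(cs)
    return cv2.minEnclosingCircle(hull),cv2.fitEllipse(hull),m
E
python3 - <<'E'
from meas import *
a=np.load('top0.npz'); b=np.load('side0.npz');R,t,K=a['R'],a['t'],a['K']
ci,e,m=wheel(a['c']); print(ci,e)
cv2.imwrite('pics/m.png',cv2.resize(m[185:295,340:470]*255,None,fx=5,fy=5,interpolation=cv2.INTER_NEAREST))
for cc in (ci[0],(401.8+.0,244.8)):
  C=plane(*cc,.088,R,t,K); print('wheel',C)
hub=plane(340+314/5,185+297/5,.099,R,t,K);print('hub',hub)
R2,t2,K2=b['R'],b['t'],b['K']
print('hub side',plane(270/5+280,188/5+250,.099,R2,t2,K2))
print('wheel side',plane(271/5+280,220/5+250,.088,R2,t2,K2))
for C in (hub,):
 for nm,u,v,z in (('handle',340+263/5,185+382/5,.133),('nib',340+408/5,185+172/5,.088),('upr',340+368/5,185+82/5,.079)):
  p=plane(u,v,z,R,t,K); print(nm,p,np.hypot(*(p-C)[:2]),np.degrees(np.arctan2(*(p-C)[1::-1])))
 for nm,u,v,z in (('handle',178/5+280,88/5+250,.133),('ptrin',445/5+280,251/5+250,.079),('upr',495/5+280,250/5+250,.079),('nibend',412/5+280,266/5+250,.088),('hub',270/5+280,188/5+250,.099)):
    p=plane(u,v,z,R2,t2,K2); print(nm,p,np.hypot(*(p-C)[:2]),np.degrees(np.arctan2(*(p-C)[1::-1])))
E
```

```text
((401.3571472167969, 244.5), 28.017040252685547) ((401.4130859375, 244.62364196777344), (55.37709426879883, 55.692771911621094), 14.124368667602539)
wheel [ 0.53718653 -0.1736087   0.088     ]
wheel [ 0.53659471 -0.17451652  0.088     ]
hub [ 0.53669256 -0.17438898  0.099     ]
hub side [ 0.5376173  -0.17330301  0.099     ]
wheel side [ 0.53746818 -0.18019964  0.088     ]
handle [ 0.50105135 -0.14836799  0.133     ] 0.044129211696429305 143.86750202450324
nib [ 0.58948119 -0.21447043  0.088     ] 0.0662809361670127 -37.20874569339811
upr [ 0.62770073 -0.19978828  0.079     ] 0.09448604313795794 -15.593788665418652
handle [ 0.50190515 -0.14821114  0.133     ] 0.04353668629380389 143.03821374422728
ptrin [ 0.60705951 -0.19419295  0.079     ] 0.07310065272304443 -15.718645721890363
upr [ 0.62727073 -0.19506109  0.079     ] 0.09290716480689822 -12.85608462966931
nibend [ 0.59134249 -0.21389968  0.088     ] 0.06743671365516006 -35.86610181007174
hub [ 0.5376173  -0.17330301  0.099     ] 0.0014263510677757687 49.58434671515288
```

View pics/m.png

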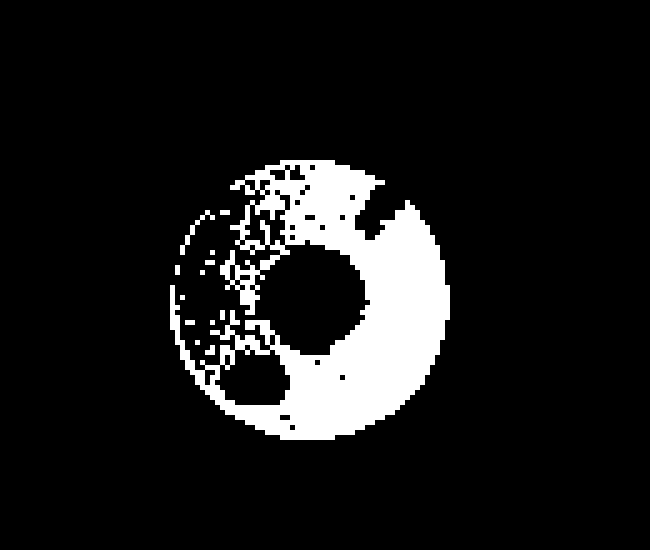

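```bash
cat >> h.py <<'E'
from scipy.spatial.transform import Rotation as Ro
def tool():
    s=status.read_state(); return s,Ro.from_quat(s['ee_rot']).as_matrix(),np.array(s['tool_pos'])
E
python3 - <<'E'
from h import *
s,M,p=tool(); print(M.round(3)); print(ctrl.tips_ahead, [x for x in dir(ctrl) if x[0]!='_'])
tgt=np.array([.5015,-.1475,.16])
print('z dir deg',np.degrees(np.arctan2(M[1,2],M[0,2])), 'shift',(M.T@(tgt-p)).round(4))
E
```

```text
[[-0.001  0.926  0.377]
 [ 0.002  0.377 -0.926]
 [-1.     0.    -0.002]]
0.008 ['IKError', 'hand_in', 'tips_ahead']
z dir deg -67.83770025236045 shift [ 0.0788  0.4088 -0.3484]
```

Call:
send_rows --pt "0 0.041 -0.035" --pt "0 0.086 -0.073" --pt "0 0.131 -0.112" --pt "0 0.177 -0.151" --pt "0 0.222 -0.189" --pt "0 0.268 -0.228" --pt "0 0.313 -0.267" --pt "0 0.358 -0.305" --pt "0 0.39 -0.333" --pt "0.02 0.409 -0.348" --pt "0.05 0.409 -0.348" --pt "0.07 0.409 -0.348" --twist '[0.1,0.2,0.3,0.4,0.5,0.6,0.7,0.8,0.9,1.0,1.02,1.02]' --hand 0.2

```text
t: 1.6
tool_pos: [0.5013, -0.1475, 0.1674]
ee_rot: [-0.63, -0.32, 0.631, -0.319]
ft_force: [-0.9, -0.2, 0.4]
grip_width: 0.0512
```

Run:
```python
from h import *
s,M,p=tool(); print(s['t'],p.round(4),M.round(3),s['q'].round(3) if hasattr(s['q'],'round') else s['q'],s['grip_width'],s['ft_force'])
for n in ('side','top'):
    c,R,t,K=cam(n); im=c['color'][:,:,::-1]
    y0,x0=(230,250) if n=='side' else (180,330)
    cv2.imwrite(f'pics/{n}1.png',cv2.resize(im[y0:y0+120,x0:x0+150],None,fx=5,fy=5))
    print(n,(proj([.5015,-.148,.133],R,t,K)-[x0,y0])*5,(proj(p+M[:,0]*.008,R,t,K)-[x0,y0])*5)
```

```text
1.6 [ 0.5013 -0.1475  0.1674] [[-0.002  0.807 -0.591]
 [ 0.001 -0.591 -0.807]
 [-1.    -0.002  0.001]] [-0.334  0.035  2.003 -0.     1.106  1.869] 0.051208465957956965 [-0.8987571  -0.15279027  0.40238502]
side [326.99931591 187.75415519] [323.86641369 132.80794658]
top [312.05955332 405.81559527] [323.01911343 404.53066789]
```

View pics/side1.png

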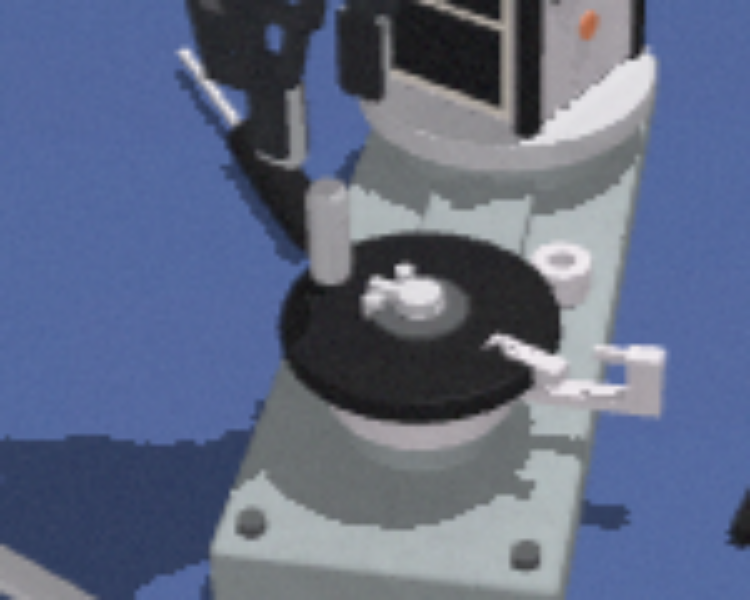

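View pics/top1.png

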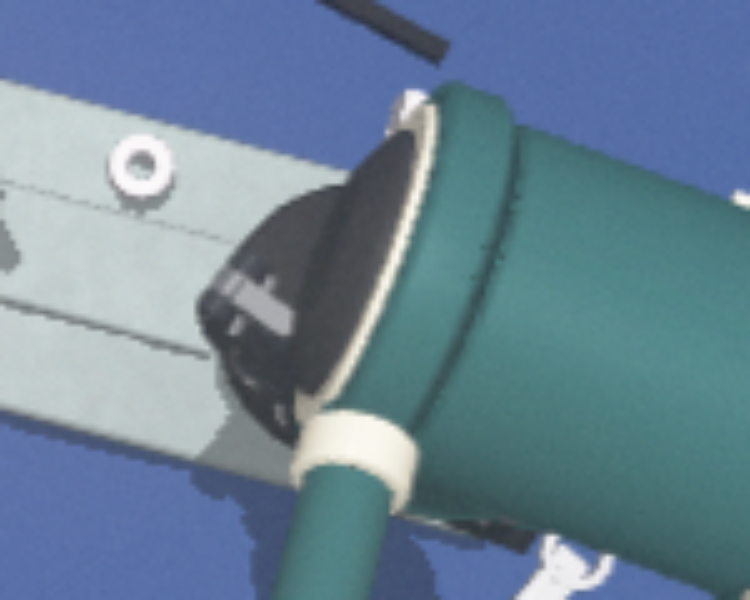

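Call:
send_rows --pt "0.015 0 0" --pt "0.03 0 0" --pt "0.045 0 0" --pt "0.05 0 0" --pt "0.05 0 0" --twist '[0,0,0,0,0]'

```text
t: 2.33
tool_pos: [0.5018, -0.1485, 0.1187]
ee_rot: [-0.631, -0.32, 0.631, -0.319]
ft_force: [-0.2, 0.1, 0.6]
grip_width: 0.0511
```

Run:
```python
from h import *
s,M,p=tool(); print(s['t'],p.round(4),s['grip_width'],s['ft_force'])
n='side'
c,R,t,K=cam(n); im=c['color'][:,:,::-1]
y0,x0=(230,250)
cv2.imwrite(f'pics/{n}2.png',cv2.resize(im[y0:y0+120,x0:x0+150],None,fx=5,fy=5))
```

```text
2.325 [ 0.5018 -0.1485  0.1187] 0.05113046196036295 [-0.19731952  0.1103171   0.55030903]
```

View pics/side2.png

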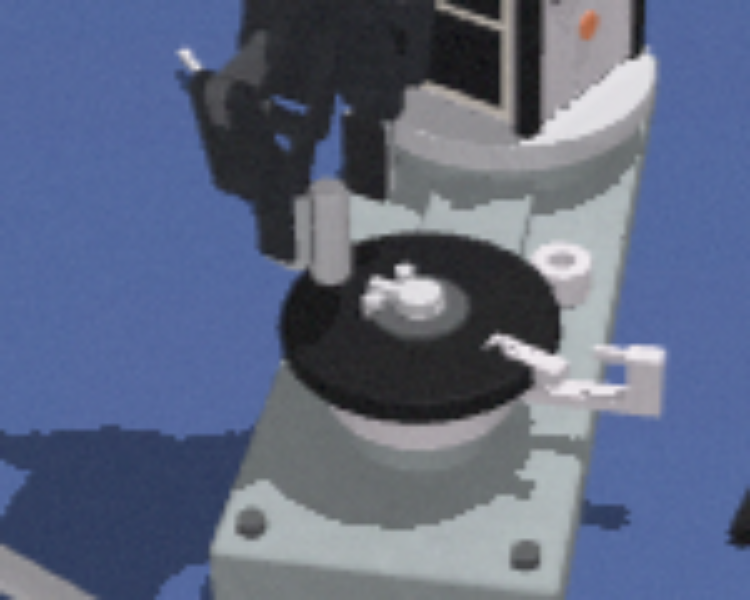

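Call:
send_rows --pt "0.007 0 0" --pt "0.007 0 0" --pt "0.007 0 0" --pt "0.007 0 0" --pt "0.007 0 0" --pt "0.007 0 0" --pt "0.007 0 0" --pt "0.007 0 0" --twist '[0,0,0,0,0,0,0,0]' --hand -1 --squeeze 45

```text
t: 3.38
tool_pos: [0.502, -0.1485, 0.1122]
ee_rot: [-0.631, -0.32, 0.631, -0.319]
ft_force: [-1.0, -0.2, -0.7]
grip_width: 0.0166
```

Run:
```python
from h import *
s,M,p=tool(); print(s['t'],p.round(4),s['grip_width'],s['ft_force'],s['torque'])
n='side'
c,R,t,K=cam(n); im=c['color'][:,:,::-1]
y0,x0=(230,250)
cv2.imwrite(f'pics/{n}3.png',cv2.resize(im[y0:y0+120,x0:x0+150],None,fx=5,fy=5))
```

```text
3.375 [ 0.502  -0.1485  0.1122] 0.016567844651241555 [-1.04077384 -0.23549664 -0.74988405] [0.102206   0.23233991 0.02311366]
```

View pics/side3.png

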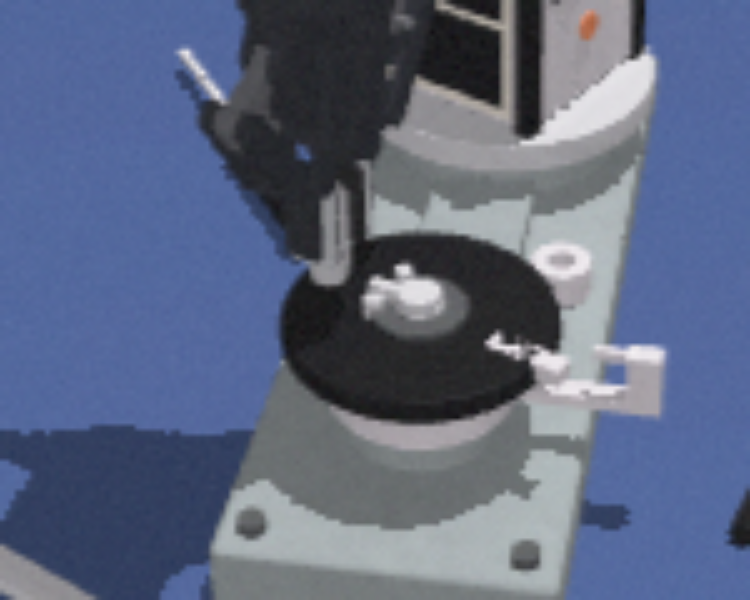

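```bash
cat > rows.py <<'E'
import sys
from h import *
# usage: rows.py cx cy start_deg dth n  -> tool yz shifts from the current measured pose's axes
cx,cy,r,th0=map(float,sys.argv[1:5]); 
s,M,p=tool()
for a in sys.argv[5:]:
    th=th0+float(a); d=np.array([r*(np.cos(np.radians(th))-np.cos(np.radians(th0))),r*(np.sin(np.radians(th))-np.sin(np.radians(th0))),0])
    print(a,(M.T@d*1000).round(1))
E
python3 rows.py 0.5382 -0.1753 0.045 143.5 3 6 9 12 15 18
python3 - <<'E'
from h import *
a=np.load('top0.npz'); c=a['c'][:,:,::-1]
cv2.imwrite('pics/tt.png',cv2.resize(c[165:265,235:365],None,fx=6,fy=6,interpolation=cv2.INTER_CUBIC))
b=np.load('side0.npz'); c=b['c'][:,:,::-1]
cv2.imwrite('pics/tts.png',cv2.resize(c[180:290,300:400],None,fx=5,fy=5,interpolation=cv2.INTER_CUBIC))
E
```

```text
3 [0.  0.1 2.4]
6 [0.  0.2 4.7]
9 [0.  0.5 7. ]
12 [0.  0.9 9.4]
15 [ 0.   1.5 11.7]
18 [ 0.   2.1 13.9]
```

View pics/tt.png

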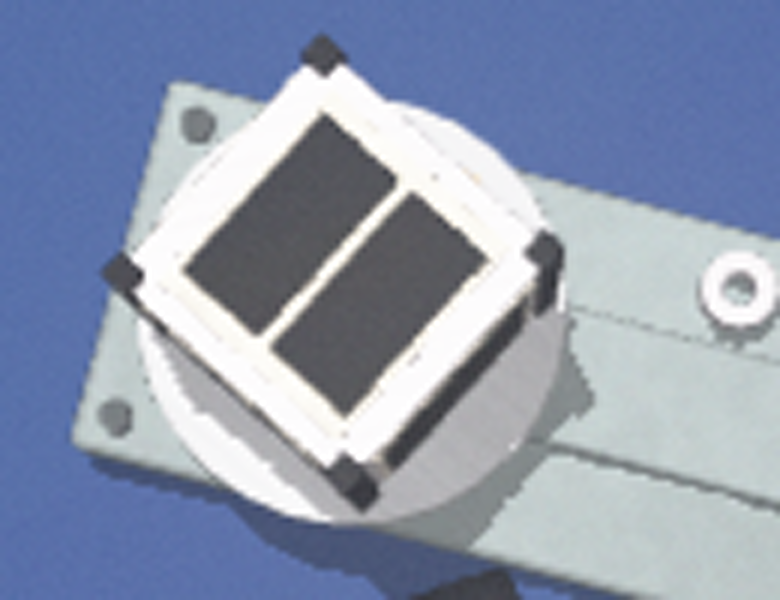

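View pics/tts.png

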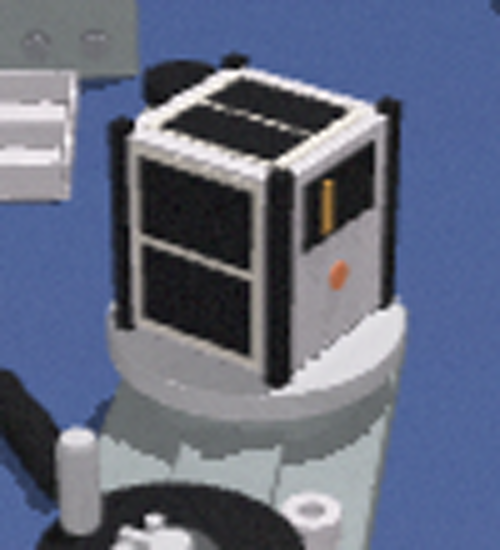

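Call:
send_rows --pt "0 0.0001 0.0024" --pt "0 0.0002 0.0047" --pt "0 0.0005 0.007" --pt "0 0.0009 0.0094" --pt "0 0.0015 0.0117" --pt "0 0.0021 0.0139" --twist '[0,0,0,0,0,0]'

```text
t: 4.18
tool_pos: [0.4955, -0.1612, 0.1122]
ee_rot: [-0.631, -0.319, 0.631, -0.319]
ft_force: [0.0, 0.7, -1.8]
grip_width: 0.0163
```

```bash
cat > st.py <<'E'
from h import *
import sys
cx,cy=map(float,sys.argv[1:3])
s,M,p=tool(); f=np.array(s['ft_force']); d=p[:2]-[cx,cy]; th=np.arctan2(d[1],d[0]); er=np.array([np.cos(th),np.sin(th)]); et=np.array([-er[1],er[0]])
print('t',s['t'],'th',np.degrees(th).round(2),'r',np.hypot(*d).round(4),'Frad',(f[:2]@er).round(2),'Ftan(ccw+)',(f[:2]@et).round(2),'Fz',f[2].round(2),p.round(4))
E
python3 st.py 0.5382 -0.1753; python3 rows.py 0.5382 -0.1753 0.045 161.5 4 8 12 16 20 24
```

```text
t 4.175 th 161.72 r 0.0449 Frad 0.19 Ftan(ccw+) -0.63 Fz -1.77 [ 0.4955 -0.1612  0.1122]
4 [0.  1.1 3. ]
8 [0.  2.3 5.8]
12 [0.  3.8 8.6]
16 [ 0.   5.4 11.3]
20 [ 0.   7.3 13.8]
24 [ 0.   9.3 16.2]
```

Call:
send_rows --pt "0 0.0011 0.003" --pt "0 0.0023 0.0058" --pt "0 0.0038 0.0086" --pt "0 0.0054 0.0113" --pt "0 0.0073 0.0138" --pt "0 0.0093 0.0162" --twist '[0,0,0,0,0,0]'

```text
t: 4.92
tool_pos: [0.4935, -0.1794, 0.1122]
ee_rot: [0.631, 0.32, -0.631, 0.319]
ft_force: [0.6, 4.3, -1.8]
grip_width: 0.0166
```

```bash
python3 st.py 0.5382 -0.1753; python3 rows.py 0.5382 -0.1753 0.045 185.5 2 4 6 8 10 12 15 20
```

```text
t 4.925 th -174.71 r 0.0449 Frad -0.98 Ftan(ccw+) -4.21 Fz -1.8 [ 0.4935 -0.1794  0.1122]
2 [-0.   1.1  1.2]
4 [-0.   2.2  2.3]
6 [-0.   3.3  3.3]
8 [-0.   4.5  4.4]
10 [-0.   5.7  5.4]
12 [-0.   7.   6.3]
15 [-0.   8.9  7.7]
20 [-0.  12.3  9.7]
```

Call:
send_rows --pt "0 0.0022 0.0023" --pt "0 0.0045 0.0044" --pt "0 0.007 0.0063" --pt "0 0.0089 0.0077" --pt "0 0.0123 0.0097" --twist '[0,0,0,0,0]'

```text
t: 5.55
tool_pos: [0.4976, -0.1944, 0.1121]
ee_rot: [-0.631, -0.32, 0.631, -0.319]
ft_force: [0.6, 5.2, -2.3]
grip_width: 0.0164
```

```bash
python3 st.py 0.5382 -0.1753; python3 rows.py 0.5382 -0.1753 0.045 205.5 2.5 5 7.5 10
python3 - <<'E'
from h import *
c,R,t,K=cam('top');a=np.load('top0.npz')
cv2.imwrite('pics/tt2.png',cv2.resize(c['color'][165:265,235:365,::-1],None,fx=6,fy=6,interpolation=cv2.INTER_CUBIC))
def ang(im):
    m=(im[165:265,235:330].min(2)>225).astype(np.uint8); m=cv2.morphologyEx(m,cv2.MORPH_CLOSE,np.ones((13,13),np.uint8))
    q=max(cv2.findContours(m,0,2)[0],key=cv2.contourArea); return cv2.minAreaRect(q)
print(ang(a['c']),ang(c['color']))
E
```

```text
t 5.55 th -154.76 r 0.0449 Frad -2.74 Ftan(ccw+) -4.51 Fz -2.32 [ 0.4976 -0.1944  0.1121]
2.5 [-0.   1.7  0.9]
5 [-0.   3.5  1.7]
7.5 [-0.   5.4  2.4]
10 [-0.   7.2  3.1]
((55.84955978393555, 45.256629943847656), (58.88911819458008, 74.88137817382812), 48.81407165527344) ((54.963417053222656, 47.17073059082031), (60.75159454345703, 72.46463012695312), 38.65980911254883)
```

View pics/tt2.png

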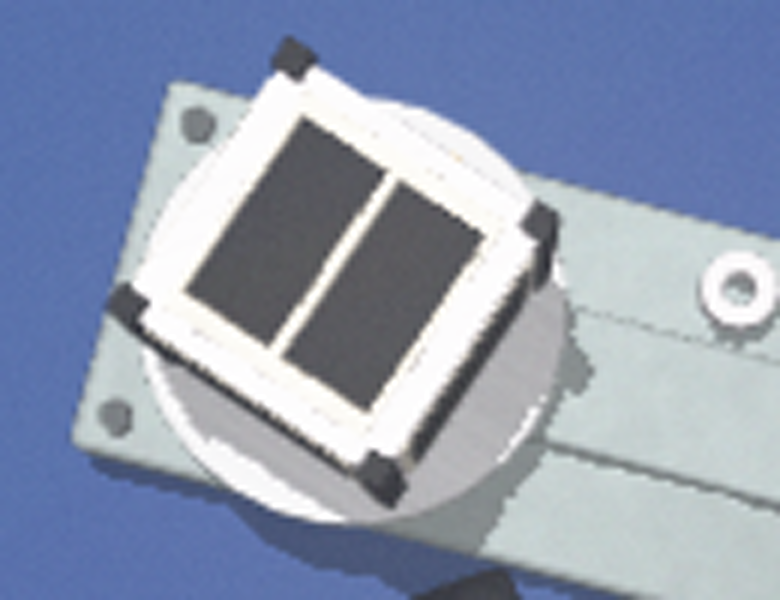

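Call:
send_rows --pt "0 0.0017 0.0009" --pt "0 0.0035 0.0017" --twist '[0,0]'

```text
t: 5.85
tool_pos: [0.4993, -0.1978, 0.1121]
ee_rot: [-0.631, -0.32, 0.631, -0.319]
ft_force: [-0.1, 5.8, -1.9]
grip_width: 0.0163
```

```bash
python3 st.py 0.5382 -0.1753;  for a in 210.5 215.5 220.5 225.5 230.5 235.5 240.5 245.5 250.5 255.5 260.5 265.5 270.5 275.5 280.5 285.5; do echo $a; python3 rows.py 0.5382 -0.1753 0.045 $a  2.5  5; done
```

```text
t 5.85 th -149.96 r 0.0449 Frad -2.84 Ftan(ccw+) -5.08 Fz -1.95 [ 0.4993 -0.1978  0.1121]
210.5
2.5 [-0.   1.8  0.7]
5 [-0.   3.7  1.4]
215.5
2.5 [-0.   1.9  0.6]
5 [-0.   3.8  1.1]
220.5
2.5 [-0.   1.9  0.4]
5 [-0.   3.9  0.7]
225.5
2.5 [-0.   1.9  0.2]
5 [-0.   3.9  0.4]
230.5
2.5 [-0.   2.   0.1]
5 [-0.   3.9  0. ]
235.5
2.5 [-0.   2.  -0.1]
5 [-0.   3.9 -0.3]
240.5
2.5 [-0.   1.9 -0.3]
5 [-0.   3.9 -0.6]
245.5
2.5 [-0.   1.9 -0.4]
5 [-0.   3.8 -1. ]
250.5
2.5 [-0.   1.9 -0.6]
5 [-0.   3.7 -1.3]
255.5
2.5 [-0.   1.8 -0.8]
5 [-0.   3.6 -1.6]
260.5
2.5 [-0.   1.7 -0.9]
5 [-0.   3.4 -1.9]
265.5
2.5 [-0.   1.6 -1.1]
5 [-0.   3.2 -2.2]
270.5
2.5 [-0.   1.5 -1.2]
5 [-0.   3.  -2.5]
275.5
2.5 [-0.   1.4 -1.3]
5 [-0.   2.8 -2.7]
280.5
2.5 [-0.   1.3 -1.5]
5 [-0.   2.6 -3. ]
285.5
2.5 [-0.   1.2 -1.6]
5 [-0.   2.3 -3.2]
```

Call:
send_rows --pt "0 0.0018 0.0007" --twist '[0]'

```text
t: 5.98
tool_pos: [0.5003, -0.1994, 0.1121]
ee_rot: [-0.631, -0.32, 0.631, -0.319]
ft_force: [0.1, 6.2, -0.8]
grip_width: 0.0165
```

```bash
python3 st.py 0.5382 -0.1753
```

```text
t 5.975 th -147.57 r 0.0449 Frad -3.43 Ftan(ccw+) -5.16 Fz -0.83 [ 0.5003 -0.1994  0.1121]
```

Call:
send_rows --pt "0 0.0019 0.0007" --twist '[0]'

```text
t: 6.1
tool_pos: [0.5014, -0.201, 0.1121]
ee_rot: [-0.631, -0.32, 0.631, -0.319]
ft_force: [1.3, 4.9, -1.7]
grip_width: 0.0166
```

Call:
send_rows --pt "0 0.0019 0.0006" --twist '[0]'

```text
t: 6.22
tool_pos: [0.5025, -0.2026, 0.1121]
ee_rot: [-0.631, -0.32, 0.631, -0.319]
ft_force: [1.0, 6.7, -1.3]
grip_width: 0.0166
```

```bash
python3 st.py 0.5382 -0.1753
```

```text
t 6.225 th -142.58 r 0.0449 Frad -4.88 Ftan(ccw+) -4.71 Fz -1.34 [ 0.5025 -0.2026  0.1121]
```

```bash
cat > rows2.py <<'E'
import sys
from h import *
# rows2: incremental steps between successive angles on circle (cx,cy,r), first from command point x0,y0
cx,cy,r,x0,y0=map(float,sys.argv[1:6]); s,M,p=tool(); q=np.array([x0,y0,0])
for a in sys.argv[6:]:
    th=np.radians(float(a)); n=np.array([cx+r*np.cos(th),cy+r*np.sin(th),0]); print(a,(M.T@(n-q)*1000).round(1)[1:],n[:2].round(4)); q=n
E
python3 rows2.py .5386 -.1748 .045 $(python3 -c "
from math import *
a=radians(218);print(.5382+.045*cos(a),-.1753+.045*sin(a))") $(seq 220.5 2.5 300)
```

```text
220.5 [ 1.9 -0.1] [ 0.5044 -0.204 ]
223.0 [1.9 0.4] [ 0.5057 -0.2055]
225.5 [1.9 0.3] [ 0.5071 -0.2069]
228.0 [1.9 0.2] [ 0.5085 -0.2082]
230.5 [2.  0.2] [ 0.51   -0.2095]
233.0 [2.  0.1] [ 0.5115 -0.2107]
235.5 [ 2. -0.] [ 0.5131 -0.2119]
238.0 [ 2.  -0.1] [ 0.5148 -0.213 ]
240.5 [ 2.  -0.2] [ 0.5164 -0.214 ]
243.0 [ 1.9 -0.3] [ 0.5182 -0.2149]
245.5 [ 1.9 -0.4] [ 0.5199 -0.2157]
248.0 [ 1.9 -0.4] [ 0.5217 -0.2165]
250.5 [ 1.9 -0.5] [ 0.5236 -0.2172]
253.0 [ 1.9 -0.6] [ 0.5254 -0.2178]
255.5 [ 1.8 -0.7] [ 0.5273 -0.2184]
258.0 [ 1.8 -0.8] [ 0.5292 -0.2188]
260.5 [ 1.8 -0.8] [ 0.5312 -0.2192]
263.0 [ 1.7 -0.9] [ 0.5331 -0.2195]
265.5 [ 1.7 -1. ] [ 0.5351 -0.2197]
268.0 [ 1.6 -1.1] [ 0.537  -0.2198]
270.5 [ 1.6 -1.1] [ 0.539  -0.2198]
273.0 [ 1.5 -1.2] [ 0.541  -0.2197]
275.5 [ 1.5 -1.3] [ 0.5429 -0.2196]
278.0 [ 1.4 -1.3] [ 0.5449 -0.2194]
280.5 [ 1.4 -1.4] [ 0.5468 -0.219 ]
283.0 [ 1.3 -1.5] [ 0.5487 -0.2186]
285.5 [ 1.2 -1.5] [ 0.5506 -0.2182]
288.0 [ 1.2 -1.6] [ 0.5525 -0.2176]
290.5 [ 1.1 -1.6] [ 0.5544 -0.217 ]
293.0 [ 1.  -1.7] [ 0.5562 -0.2162]
295.5 [ 1.  -1.7] [ 0.558  -0.2154]
298.0 [ 0.9 -1.7] [ 0.5597 -0.2145]
```

Call:
send_rows --pt "0 0.0019 -0.0001" --twist '[0]'

```text
t: 6.35
tool_pos: [0.5037, -0.2038, 0.1121]
ee_rot: [-0.63, -0.32, 0.631, -0.319]
ft_force: [-1.5, 5.3, -0.2]
grip_width: 0.0164
```

```bash
python3 st.py 0.5386 -0.1748
```

```text
t 6.35 th -140.24 r 0.0454 Frad -2.22 Ftan(ccw+) -5.06 Fz -0.23 [ 0.5037 -0.2038  0.1121]
```

Call:
send_rows --pt "0 0.0019 0.0004" --twist '[0]'

```text
t: 6.48
tool_pos: [0.5049, -0.2053, 0.112]
ee_rot: [-0.63, -0.32, 0.631, -0.319]
ft_force: [-0.9, 5.0, 0.3]
grip_width: 0.0167
```

```bash
python3 st.py 0.5386 -0.1748
```

```text
t 6.475 th -137.84 r 0.0455 Frad -2.65 Ftan(ccw+) -4.28 Fz 0.34 [ 0.5049 -0.2053  0.112 ]
```

Call:
send_rows --pt "0 0.0019 0.0003" --pt "0 0.0019 0.0003" --twist '[0,0]'

```text
t: 6.72
tool_pos: [0.5064, -0.2068, 0.1121]
ee_rot: [-0.63, -0.32, 0.631, -0.319]
ft_force: [-1.8, 5.2, 0.1]
grip_width: 0.0167
```

Call:
send_rows --pt "0 0.0019 0.0002" --pt "0 0.0019 0.0002" --twist '[0,0]'

```text
t: 6.98
tool_pos: [0.5078, -0.2082, 0.1121]
ee_rot: [-0.63, -0.32, 0.631, -0.319]
ft_force: [-2.3, 4.0, -0.6]
grip_width: 0.0166
```

```bash
python3 st.py 0.5386 -0.1748
```

```text
t 6.975 th -132.67 r 0.0454 Frad -1.4 Ftan(ccw+) -4.43 Fz -0.55 [ 0.5078 -0.2082  0.1121]
```

Call:
send_rows --pt "0 0.002 0.0002" --pt "0 0.002 0.0002" --twist '[0,0]'

```text
t: 7.22
tool_pos: [0.5095, -0.2096, 0.1121]
ee_rot: [-0.63, -0.32, 0.631, -0.319]
ft_force: [-1.7, 3.9, -0.2]
grip_width: 0.0164
```

Call:
send_rows --pt "0 0.002 0.0001" --pt "0 0.002 0.0001" --twist '[0,0]'

```text
t: 7.48
tool_pos: [0.5113, -0.211, 0.1121]
ee_rot: [-0.631, -0.32, 0.631, -0.319]
ft_force: [-3.0, 2.7, -0.4]
grip_width: 0.0164
```

Call:
send_rows --pt "0 0.002 0" --pt "0 0.002 0" --twist '[0,0]'

```text
t: 7.72
tool_pos: [0.513, -0.2122, 0.1122]
ee_rot: [-0.631, -0.319, 0.631, -0.32]
ft_force: [-3.6, 2.2, -1.5]
grip_width: 0.0165
```

Call:
send_rows --pt "0 0.002 -0.0001" --pt "0 0.002 -0.0001" --twist '[0,0]'

```text
t: 7.98
tool_pos: [0.5148, -0.2133, 0.1122]
ee_rot: [-0.631, -0.319, 0.631, -0.32]
ft_force: [-3.3, 2.0, -1.4]
grip_width: 0.0163
```

Call:
send_rows --pt "0 0.002 -0.0002" --pt "0 0.002 -0.0002" --twist '[0,0]'

```text
t: 8.22
tool_pos: [0.5166, -0.2143, 0.1122]
ee_rot: [-0.631, -0.319, 0.631, -0.32]
ft_force: [-4.2, 1.9, -1.2]
grip_width: 0.0163
```

Call:
send_rows --pt "0 0.0019 -0.0003" --pt "0 0.0019 -0.0003" --twist '[0,0]'

```text
t: 8.48
tool_pos: [0.5183, -0.2152, 0.1122]
ee_rot: [-0.631, -0.319, 0.631, -0.32]
ft_force: [-4.0, 0.7, -1.9]
grip_width: 0.0168
```

Call:
send_rows --pt "0 0.0019 -0.0004" --pt "0 0.0019 -0.0004" --twist '[0,0]'

```text
t: 8.72
tool_pos: [0.5201, -0.216, 0.1122]
ee_rot: [-0.631, -0.319, 0.631, -0.32]
ft_force: [-4.5, -0.2, -1.2]
grip_width: 0.0161
```

```bash
python3 st.py 0.5386 -0.1748
python3 - <<'E'
from h import *
c,R,t,K=cam('top')
cv2.imwrite('pics/tt3.png',cv2.resize(c['color'][165:265,235:365,::-1],None,fx=6,fy=6,interpolation=cv2.INTER_CUBIC))
E
```

```text
t 8.725 th -114.16 r 0.0451 Frad 2.08 Ftan(ccw+) -4.03 Fz -1.22 [ 0.5201 -0.216   0.1122]
```

View pics/tt3.png

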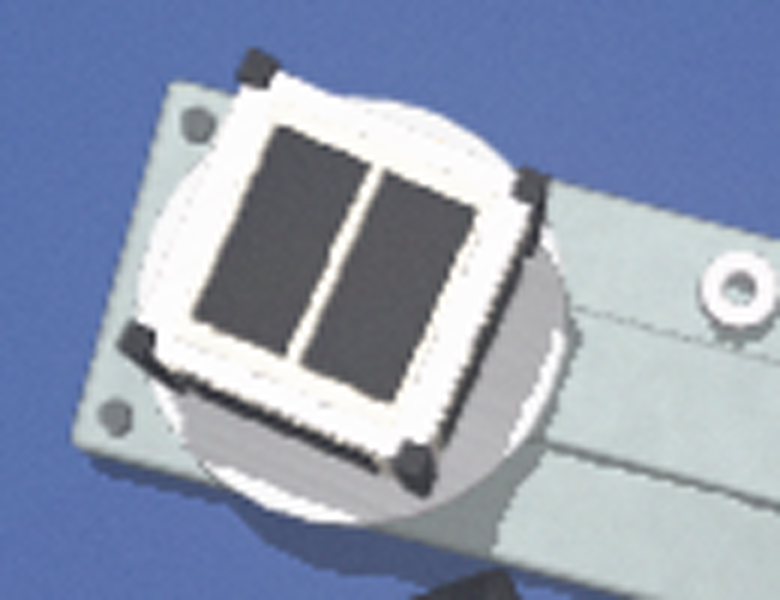

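Call:
send_rows --pt "0 0.0019 -0.0004" --pt "0 0.0019 -0.0004" --twist '[0,0]'

```text
t: 9.02
tool_pos: [0.5219, -0.2167, 0.1123]
ee_rot: [0.631, 0.319, -0.631, 0.32]
ft_force: [-4.2, -0.2, -2.9]
grip_width: 0.0167
```

Call:
send_rows --pt "0 0.0019 -0.0005" --pt "0 0.0019 -0.0005" --twist '[0,0]'

```text
t: 9.28
tool_pos: [0.5238, -0.2174, 0.1123]
ee_rot: [0.631, 0.319, -0.631, 0.32]
ft_force: [-4.5, 0.2, -2.1]
grip_width: 0.0169
```

Call:
send_rows --pt "0 0.0019 -0.0006" --pt "0 0.0019 -0.0006" --twist '[0,0]'

```text
t: 9.52
tool_pos: [0.5257, -0.218, 0.1123]
ee_rot: [0.631, 0.319, -0.631, 0.32]
ft_force: [-4.8, -0.2, -2.6]
grip_width: 0.0163
```

Call:
send_rows --pt "0 0.0018 -0.0007" --pt "0 0.0018 -0.0007" --twist '[0,0]'

```text
t: 9.78
tool_pos: [0.5275, -0.2185, 0.1123]
ee_rot: [0.631, 0.319, -0.631, 0.32]
ft_force: [-3.9, -0.8, -1.7]
grip_width: 0.0163
```

Call:
send_rows --pt "0 0.0018 -0.0008" --pt "0 0.0018 -0.0008" --twist '[0,0]'

```text
t: 10.02
tool_pos: [0.5295, -0.219, 0.1123]
ee_rot: [0.631, 0.319, -0.631, 0.32]
ft_force: [-4.6, -0.7, -2.1]
grip_width: 0.0166
```

Call:
send_rows --pt "0 0.0018 -0.0008" --pt "0 0.0018 -0.0008" --twist '[0,0]'

```text
t: 10.28
tool_pos: [0.5314, -0.2193, 0.1123]
ee_rot: [0.631, 0.319, -0.631, 0.32]
ft_force: [-4.5, -0.4, -2.3]
grip_width: 0.017
```

Handle at about 260.5°.

Call:
send_rows --pt "0 0.0017 -0.0009" --pt "0 0.0017 -0.0009" --twist '[0,0]'

```text
t: 10.52
tool_pos: [0.5333, -0.2196, 0.1123]
ee_rot: [0.631, 0.319, -0.631, 0.32]
ft_force: [-4.6, -0.0, -1.8]
grip_width: 0.0167
```

Call:
send_rows --pt "0 0.0017 -0.001" --pt "0 0.0017 -0.001" --twist '[0,0]'

```text
t: 10.78
tool_pos: [0.5353, -0.2198, 0.1123]
ee_rot: [0.631, 0.319, -0.631, 0.32]
ft_force: [-4.5, -0.1, -1.0]
grip_width: 0.0163
```

Call:
send_rows --pt "0 0.0016 -0.0011" --pt "0 0.0016 -0.0011" --twist '[0,0]'

```text
t: 11.02
tool_pos: [0.5372, -0.2199, 0.1123]
ee_rot: [0.631, 0.319, -0.631, 0.32]
ft_force: [-4.1, -0.9, -2.6]
grip_width: 0.0164
```

Call:
send_rows --pt "0 0.0016 -0.0011" --pt "0 0.0016 -0.0011" --twist '[0,0]'

```text
t: 11.28
tool_pos: [0.5392, -0.2199, 0.1123]
ee_rot: [0.631, 0.319, -0.631, 0.32]
ft_force: [-3.5, -0.3, -2.3]
grip_width: 0.0163
```

Call:
send_rows --pt "0 0.0015 -0.0012" --pt "0 0.0015 -0.0012" --twist '[0,0]'

```text
t: 11.52
tool_pos: [0.5411, -0.2198, 0.1123]
ee_rot: [0.631, 0.319, -0.631, 0.32]
ft_force: [-4.5, -0.4, -1.8]
grip_width: 0.0167
```

Call:
send_rows --pt "0 0.0015 -0.0013" --pt "0 0.0015 -0.0013" --twist '[0,0]'

```text
t: 11.78
tool_pos: [0.5431, -0.2196, 0.1123]
ee_rot: [0.631, 0.319, -0.631, 0.32]
ft_force: [-4.2, -1.1, -2.0]
grip_width: 0.0164
```

Call:
send_rows --pt "0 0.0014 -0.0013" --pt "0 0.0014 -0.0013" --twist '[0,0]'

```text
t: 12.02
tool_pos: [0.545, -0.2194, 0.1123]
ee_rot: [0.631, 0.319, -0.631, 0.32]
ft_force: [-3.9, -0.8, -2.9]
grip_width: 0.0165
```

Call:
send_rows --pt "0 0.0012 -0.0012" --pt "0 0.0012 -0.0012" --twist '[0,0]'

```text
t: 12.28
tool_pos: [0.5462, -0.2192, 0.1123]
ee_rot: [-0.631, -0.32, 0.631, -0.319]
ft_force: [-4.6, -0.8, -1.8]
grip_width: 0.0164
```

Call:
send_rows --pt "0 0.001 -0.001" --pt "0 0.001 -0.001" --twist '[0,0]'

```text
t: 12.52
tool_pos: [0.5469, -0.2191, 0.1121]
ee_rot: [-0.63, -0.32, 0.632, -0.319]
ft_force: [-7.6, -0.7, -1.3]
grip_width: 0.0166
```

```bash
python3 st.py 0.5386 -0.1748
python3 - <<'E'
from h import *
c,R,t,K=cam('top')
cv2.imwrite('pics/tt4.png',cv2.resize(c['color'][165:265,235:365,::-1],None,fx=6,fy=6,interpolation=cv2.INTER_CUBIC))
E
```

```text
t 12.525 th -79.4 r 0.0451 Frad -0.7 Ftan(ccw+) -7.6 Fz -1.26 [ 0.5469 -0.2191  0.1121]
```

View pics/tt4.png

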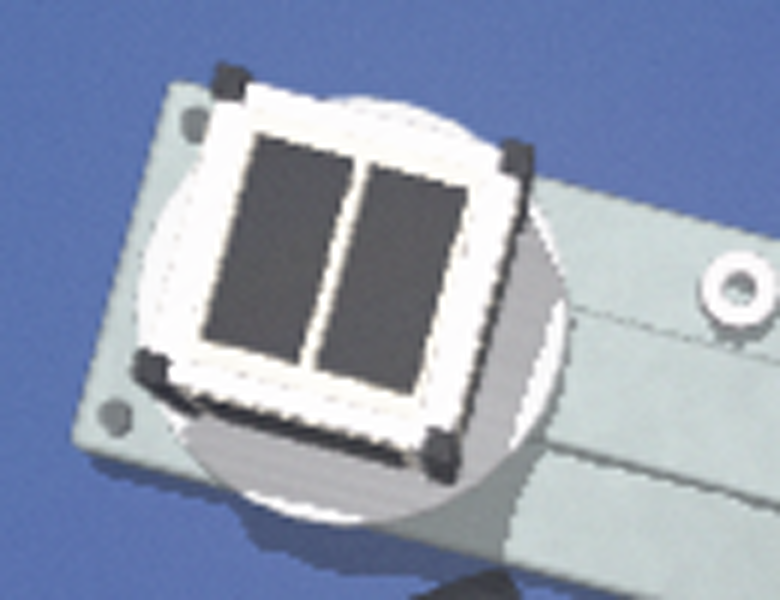

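Call:
send_rows --pt "0 0.0004 -0.0004" --pt "0 0.0004 -0.0004" --twist '[0,0]'

```text
t: 12.82
tool_pos: [0.5472, -0.2192, 0.1121]
ee_rot: [-0.63, -0.32, 0.632, -0.319]
ft_force: [-8.7, -2.5, -1.0]
grip_width: 0.0164
```

```bash
python3 st.py 0.5386 -0.1748
```

```text
t 12.825 th -79.09 r 0.0452 Frad 0.77 Ftan(ccw+) -9.0 Fz -1.01 [ 0.5472 -0.2192  0.1121]
```

Call:
send_rows --pt "0 0.0005 -0.0005" --pt "0 0.0005 -0.0005" --twist '[0,0]'

```text
t: 13.08
tool_pos: [0.5475, -0.2191, 0.112]
ee_rot: [-0.63, -0.32, 0.632, -0.319]
ft_force: [-8.6, -2.5, 0.5]
grip_width: 0.0166
```

```bash
python3 st.py 0.5386 -0.1748
```

```text
t 13.075 th -78.66 r 0.0452 Frad 0.75 Ftan(ccw+) -8.92 Fz 0.52 [ 0.5475 -0.2191  0.112 ]
```

Call:
send_rows --pt "0 0 0" --pt "0 0 0" --twist '[0,0]'

```text
t: 13.32
tool_pos: [0.5475, -0.2191, 0.1121]
ee_rot: [-0.63, -0.32, 0.632, -0.319]
ft_force: [-8.6, -1.1, 0.4]
grip_width: 0.0164
```

```bash
python3 st.py 0.5386 -0.1748
```

```text
t 13.325 th -78.67 r 0.0452 Frad -0.62 Ftan(ccw+) -8.61 Fz 0.37 [ 0.5475 -0.2191  0.1121]
```

Call:
send_rows --pt "0 0.0004 -0.0004" --pt "0 0.0004 -0.0004" --twist '[0,0]'

```text
t: 13.58
tool_pos: [0.5478, -0.2191, 0.112]
ee_rot: [-0.629, -0.32, 0.632, -0.319]
ft_force: [-9.5, -3.5, -0.3]
grip_width: 0.0164
```

```bash
for i in 1 2 3; do python3 st.py 0.5386 -0.1748; done
```

```text
t 13.575 th -78.32 r 0.0452 Frad 1.47 Ftan(ccw+) -10.03 Fz -0.28 [ 0.5478 -0.2191  0.112 ]
t 13.575 th -78.32 r 0.0452 Frad 1.47 Ftan(ccw+) -10.03 Fz -0.28 [ 0.5478 -0.2191  0.112 ]
t 13.575 th -78.32 r 0.0452 Frad 1.47 Ftan(ccw+) -10.03 Fz -0.28 [ 0.5478 -0.2191  0.112 ]
```

Call:
send_rows --pt "0 0.0002 -0.0002" --pt "0 0.0002 -0.0002" --pt "0 0.0002 -0.0002" --twist '[0,0,0]'

```text
t: 13.95
tool_pos: [0.5479, -0.219, 0.112]
ee_rot: [-0.629, -0.32, 0.632, -0.319]
ft_force: [-9.6, -2.5, 1.1]
grip_width: 0.0163
```

```bash
python3 st.py 0.5386 -0.1748
```

```text
t 13.95 th -78.16 r 0.0452 Frad 0.46 Ftan(ccw+) -9.91 Fz 1.14 [ 0.5479 -0.219   0.112 ]
```

Call:
send_rows --pt "0 0 0" --pt "0 0 0" --pt "0 0 0" --twist '[0,0,0]'

```text
t: 14.32
tool_pos: [0.5479, -0.219, 0.112]
ee_rot: [-0.629, -0.32, 0.632, -0.319]
ft_force: [-9.2, -2.4, 0.4]
grip_width: 0.0165
```

```bash
python3 st.py 0.5386 -0.1748
```

```text
t 14.325 th -78.15 r 0.0452 Frad 0.42 Ftan(ccw+) -9.45 Fz 0.42 [ 0.5479 -0.219   0.112 ]
```

Call:
send_rows --pt "0 0.0004 -0.0003" --pt "0 0.0004 -0.0003" --pt "0 0.0004 -0.0003" --twist '[0,0,0]'

```text
t: 14.7
tool_pos: [0.5481, -0.219, 0.1119]
ee_rot: [-0.629, -0.32, 0.632, -0.319]
ft_force: [-10.6, -2.8, 1.3]
grip_width: 0.0166
```

```bash
python3 st.py 0.5386 -0.1748
```

```text
t 14.7 th -77.89 r 0.0452 Frad 0.46 Ftan(ccw+) -10.98 Fz 1.29 [ 0.5481 -0.219   0.1119]
```

Call:
send_rows --pt "0 0 0" --pt "0 0 0" --pt "0 0 0" --pt "0 0 0" --pt "0 0 0" --twist '[0,0,0,0,0]'

```text
t: 15.32
tool_pos: [0.5481, -0.219, 0.112]
ee_rot: [-0.629, -0.32, 0.632, -0.319]
ft_force: [-11.5, -3.1, 0.9]
grip_width: 0.0167
```

```bash
python3 st.py 0.5386 -0.1748; python3 rows2.py .5386 -.1748 .0451 0.5495 -0.2187 277 272 267 262 257 252 247 242 237 232 227 222
```

```text
t 15.325 th -77.89 r 0.0453 Frad 0.61 Ftan(ccw+) -11.86 Fz 0.89 [ 0.5481 -0.219   0.112 ]
277 [-3.8  3.9] [ 0.5441 -0.2196]
272 [-3.   2.6] [ 0.5402 -0.2199]
267 [-3.2  2.3] [ 0.5362 -0.2198]
262 [-3.4  2. ] [ 0.5323 -0.2195]
257 [-3.5  1.7] [ 0.5285 -0.2187]
252 [-3.7  1.4] [ 0.5247 -0.2177]
247 [-3.8  1.1] [ 0.521  -0.2163]
242 [-3.9  0.7] [ 0.5174 -0.2146]
237 [-3.9  0.4] [ 0.514  -0.2126]
232 [-3.9  0.1] [ 0.5108 -0.2103]
227 [-3.9 -0.3] [ 0.5078 -0.2078]
222 [-3.9 -0.6] [ 0.5051 -0.205 ]
```

Run:
```python
from h import *
s,M,p=tool(); q=np.array([.5506,-.2186,0]); c=np.array([.5384,-.175,0])
def g(a): a=np.radians(a); return c+.0451*np.array([np.cos(a),np.sin(a),0])
print([[0]+[round(float(x),4) for x in (M.T@(g(a)-q))[1:]] for a in range(277,217,-5)])
q=g(222)
print([[0]+[round(float(x),4) for x in (M.T@(g(a)-q))[1:]] for a in (217,212,207,202,197,192,187,183)])
```

```text
[[0, -0.0047, 0.0049], [0, -0.0077, 0.0075], [0, -0.0109, 0.0098], [0, -0.0143, 0.0118], [0, -0.0178, 0.0135], [0, -0.0215, 0.0149], [0, -0.0253, 0.016], [0, -0.0291, 0.0167], [0, -0.0331, 0.0171], [0, -0.037, 0.0171], [0, -0.0409, 0.0168], [0, -0.0448, 0.0162]]
[[0, -0.0038, -0.001], [0, -0.0075, -0.0023], [0, -0.0111, -0.0039], [0, -0.0145, -0.0058], [0, -0.0178, -0.008], [0, -0.0208, -0.0105], [0, -0.0237, -0.0133], [0, -0.0257, -0.0156]]
```

Call:
send_rows --pt "0 -0.0047 0.0049" --pt "0 -0.0077 0.0075" --pt "0 -0.0109 0.0098" --pt "0 -0.0143 0.0118" --pt "0 -0.0178 0.0135" --pt "0 -0.0215 0.0149" --pt "0 -0.0253 0.016" --pt "0 -0.0291 0.0167" --pt "0 -0.0331 0.0171" --pt "0 -0.037 0.0171" --pt "0 -0.0409 0.0168" --pt "0 -0.0448 0.0162" --twist '[0,0,0,0,0,0,0,0,0,0,0,0]'

```text
t: 16.82
tool_pos: [0.5059, -0.2061, 0.1126]
ee_rot: [0.631, 0.318, -0.63, 0.321]
ft_force: [5.6, -0.9, -8.6]
grip_width: 0.0165
```

```bash
python3 st.py 0.5384 -0.175
```

```text
t 16.825 th -136.26 r 0.045 Frad -3.44 Ftan(ccw+) 4.51 Fz -8.64 [ 0.5059 -0.2061  0.1126]
```

Call:
send_rows --pt "0.0003 -0.0038 -0.001" --pt "0.0005 -0.0075 -0.0023" --pt "0.0006 -0.0111 -0.0039" --pt "0.0006 -0.0145 -0.0058" --pt "0.0006 -0.0178 -0.008" --pt "0.0006 -0.0208 -0.0105" --pt "0.0006 -0.0237 -0.0133" --pt "0.0006 -0.0257 -0.0156" --pt "0.0006 -0.0257 -0.0156" --twist '[0,0,0,0,0,0,0,0,0]'

```text
t: 17.95
tool_pos: [0.4933, -0.1772, 0.112]
ee_rot: [0.631, 0.32, -0.631, 0.32]
ft_force: [1.2, -3.0, 0.4]
grip_width: 0.0164
```

```bash
python3 st.py 0.5384 -0.175
python3 - <<'E'
from h import *
c,R,t,K=cam('side'); np.savez('side5.npz',d=c['depth'],c=c['color'],R=R,t=t,K=K)
cv2.imwrite('pics/side5.png',cv2.resize(c['color'][270:330,300:400,::-1],None,fx=8,fy=8,interpolation=cv2.INTER_NEAREST))
c,R,t,K=cam('top')
cv2.imwrite('pics/top5.png',cv2.resize(c['color'][185:295,340:470,::-1],None,fx=5,fy=5,interpolation=cv2.INTER_NEAREST))
E
```

```text
t 17.95 th -177.27 r 0.0452 Frad -1.08 Ftan(ccw+) 3.02 Fz 0.44 [ 0.4933 -0.1772  0.112 ]
```

View pics/side5.png

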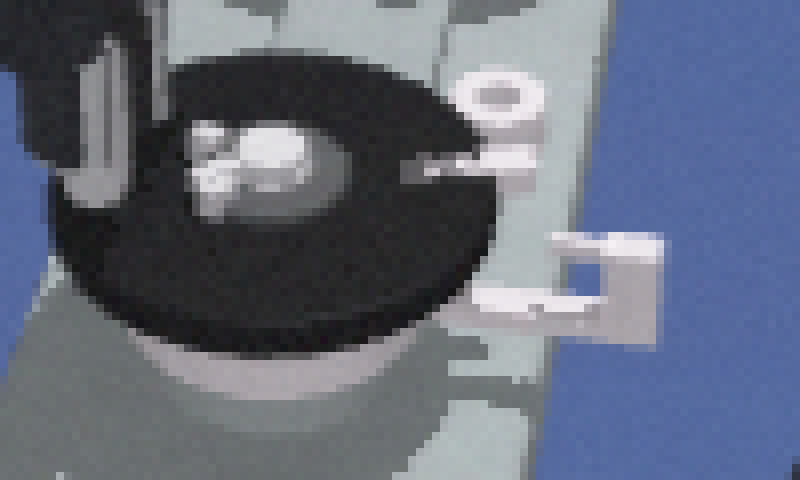

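View pics/top5.png

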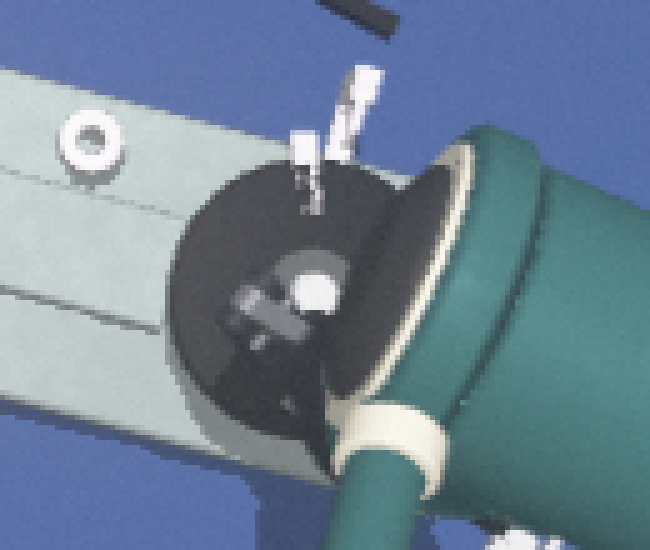

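```bash
cat > z.py <<'E'
from h import *
import sys
c,R,t,K=cam('top'); tag=sys.argv[1]; np.savez(f'top_{tag}.npz',c=c['color'],R=R,t=t,K=K,d=c['depth'])
im=c['color'][:,:,::-1]
cv2.imwrite(f'pics/tz_{tag}.png',cv2.resize(im[192:232,390:430],None,fx=14,fy=14,interpolation=cv2.INTER_NEAREST))
c,R,t,K=cam('side'); np.savez(f'side_{tag}.npz',c=c['color'],R=R,t=t,K=K,d=c['depth'])
im=c['color'][:,:,::-1]
cv2.imwrite(f'pics/sz_{tag}.png',cv2.resize(im[275:320,345:390],None,fx=13,fy=13,interpolation=cv2.INTER_NEAREST))
E
python3 z.py a
python3 - <<'E'
from h import *
a=np.load('top_a.npz');b=np.load('side_a.npz')
for n,x in(('t',a),('s',b)):
  R,t,K=x['R'],x['t'],x['K']
  # depth heights around
  def P(u,v): return pt(u,v,x['d'][int(v),int(u)],R,t,K).round(4)
  pts={'t':[(413,201),(411,205),(409,210),(408,214),(401,213),(402,216)],'s':[(381,302),(380,300),(372,300),(370,300),(363,293),(365,291)]}[n]
  for u,v in pts: print(n,u,v,P(u,v))
E
```

```text
t 413 201 [ 0.6283 -0.1983  0.0803]
t 411 205 [ 0.6202 -0.1947  0.0781]
t 409 210 [ 0.6101 -0.1912  0.0751]
t 408 214 [ 0.6043 -0.193   0.0568]
t 401 213 [ 0.6022 -0.1729  0.0846]
t 402 216 [ 0.5954 -0.1741  0.0894]
s 381 302 [ 0.6304 -0.2014  0.0787]
s 380 300 [ 0.6292 -0.196   0.0796]
s 372 300 [ 0.6132 -0.1936  0.0787]
s 370 300 [ 0.6093 -0.1926  0.0782]
s 363 293 [ 0.5968 -0.1764  0.0842]
s 365 291 [ 0.601  -0.1749  0.0879]
```

View pics/tz_a.png

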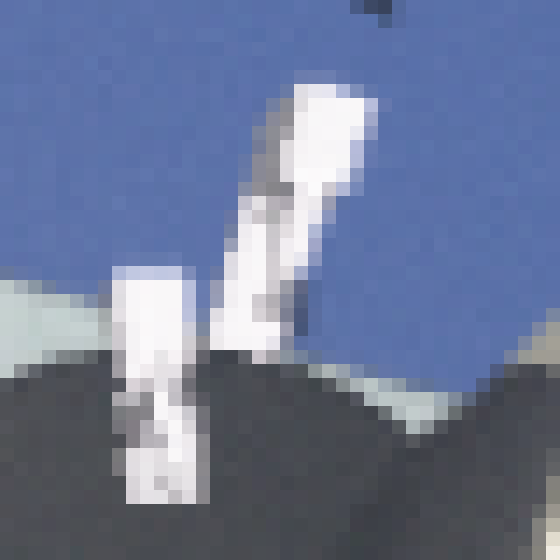

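View pics/sz_a.png

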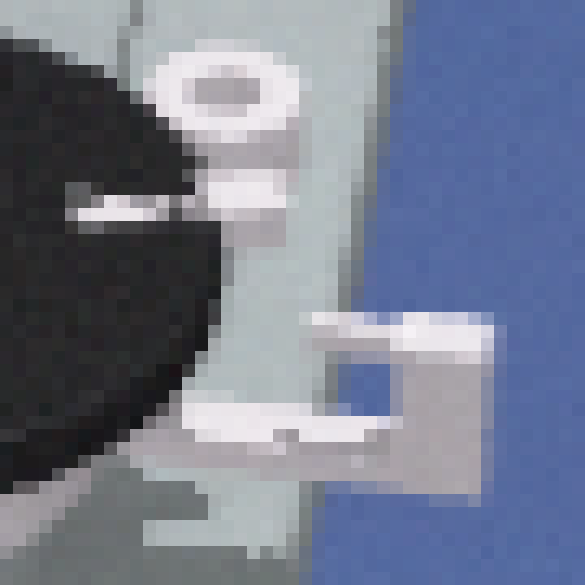

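Run:
```python
from h import *
a=np.load('top_a.npz');b=np.load('side_a.npz')
A=lambda u,v,z: plane(u,v,z,a['R'],a['t'],a['K'])
B=lambda u,v,z: plane(u,v,z,b['R'],b['t'],b['K'])
C=A(402.8,244.3,.099)
ang=lambda p,C: (np.degrees(np.arctan2(p[1]-C[1],p[0]-C[0])).round(2),np.hypot(*(p-C)[:2]).round(4))
print('C',C)
n=A(401.0,211.2,.088); print('nib top',n,ang(n,C))
u=A(413.6,201.9,.079); print('upr top',u,ang(u,C))
# side: hub
h=B(300+273/8,270+147/8,.099); print('hubside',h)
for nm,p in (('ptr in',B(345+318/13,275+320/13,.079)),('upr',B(345+448/13,275+333/13,.079)),('nib end',B(345+286/13,275+190/13,.088))): print(nm,p,ang(p,h),ang(p,C))
```

```text
C [ 0.536894   -0.17438701  0.099     ]
nib top [ 0.60540081 -0.17219664  0.088     ] (np.float64(1.83), np.float64(0.0685))
upr top [ 0.62665805 -0.19979688  0.079     ] (np.float64(-15.81), np.float64(0.0933))
hubside [ 0.53773008 -0.17593443  0.099     ]
ptr in [ 0.6082221  -0.19238367  0.079     ] (np.float64(-13.13), np.float64(0.0724)) (np.float64(-14.16), np.float64(0.0736))
upr [ 0.62791539 -0.19709946  0.079     ] (np.float64(-13.21), np.float64(0.0926)) (np.float64(-14.01), np.float64(0.0938))
nib end [ 0.60561848 -0.17061454  0.088     ] (np.float64(4.48), np.float64(0.0681)) (np.float64(3.14), np.float64(0.0688))
```

Run:
```python
from h import *
s,M,p=tool(); c=np.array([.5384,-.175,0])
def g(a): a=np.radians(a); return c+.0451*np.array([np.cos(a),np.sin(a),0])
print([[0]+[round(float(x),4) for x in (M.T@(g(a)-g(183)))[1:]] for a in (180,177,174,171,168.5,166.5,165.5,165)])
```

```text
[[0, -0.0014, -0.0019], [0, -0.0028, -0.0038], [0, -0.004, -0.0058], [0, -0.0052, -0.0079], [0, -0.006, -0.0096], [0, -0.0067, -0.0111], [0, -0.007, -0.0118], [0, -0.0071, -0.0122]]
```

Call:
send_rows --pt "0 -0.0014 -0.0019" --pt "0 -0.0028 -0.0038" --pt "0 -0.004 -0.0058" --pt "0 -0.0052 -0.0079" --pt "0 -0.006 -0.0096" --pt "0 -0.0067 -0.0111" --pt "0 -0.0067 -0.0111" --twist '[0,0,0,0,0,0,0]'

```text
t: 19.02
tool_pos: [0.4944, -0.1642, 0.1117]
ee_rot: [-0.631, -0.32, 0.631, -0.319]
ft_force: [-1.8, -3.3, 4.1]
grip_width: 0.0163
```

```bash
python3 st.py 0.5384 -0.175; python3 z.py b
```

```text
t 19.025 th 166.24 r 0.0453 Frad 0.95 Ftan(ccw+) 3.6 Fz 4.06 [ 0.4944 -0.1642  0.1117]
```

View pics/tz_b.png

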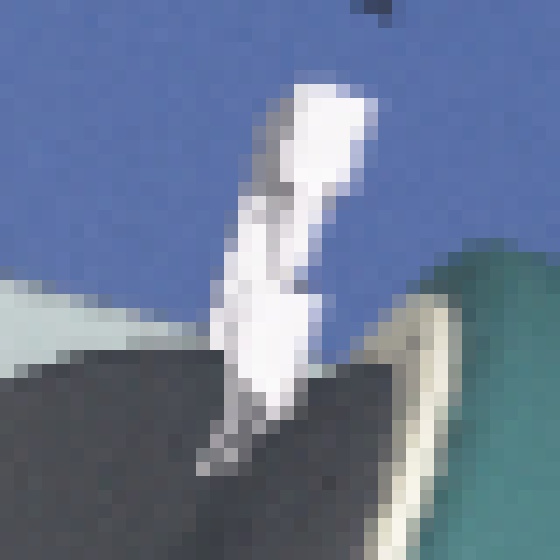

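View pics/sz_b.png

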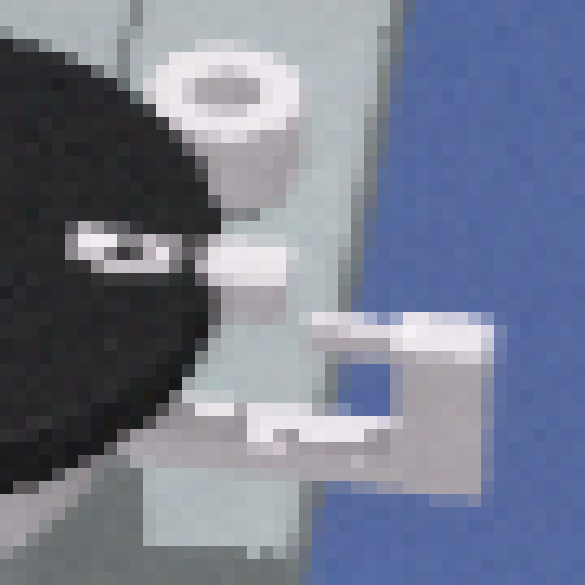

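Run:
```python
from h import *
a=np.load('top_b.npz');b=np.load('side_b.npz')
A=lambda u,v,z: plane(u,v,z,a['R'],a['t'],a['K'])
B=lambda u,v,z: plane(u,v,z,b['R'],b['t'],b['K'])
h=B(300+273/8,270+147/8,.099)
ang=lambda p,C: (np.degrees(np.arctan2(p[1]-C[1],p[0]-C[0])).round(2),np.hypot(*(p-C)[:2]).round(4))
for nm,p in (('ptr in',B(345+318/13,275+320/13,.079)),('nib end',B(345+289/13,275+264/13,.088))): print(nm,p,ang(p,h))
p=A(390+281/14,192+290/14,.088);print(p,ang(p,np.array([ 0.5369,-0.1744,0.099])))
# predicted marks: project nib corners for candidate angles, side and top
c=np.array([.5369,-.1744])
for x,o,sc,nm in((a,(390,192),14,'top'),(b,(345,275),13,'side')):
  for cc,tag in((c,'Ctop'),(h[:2],'Cside')):
    for al in (-13,-15):
      r=np.radians(al);e=np.array([np.cos(r),np.sin(r)]);n=np.array([-e[1],e[0]])
      out=[]
      for rr,w,z in((.068,0,.088),(.068,.005,.088),(.068,-.005,.088),(.072,0,.079),(.100,0,.079)):
        q=cc+rr*e+w*n; out.append(((proj([*q,z],x['R'],x['t'],x['K'])-o)*sc).round(0).tolist())
      print(nm,tag,al,out)
```

```text
ptr in [ 0.6082221  -0.19238367  0.079     ] (np.float64(-13.13), np.float64(0.0724))
nib end [ 0.60382919 -0.18953497  0.088     ] (np.float64(-11.63), np.float64(0.0675))
[ 0.60270043 -0.19078459  0.088     ] (np.float64(-13.98), np.float64(0.0678))
top Ctop -13 [[274.0, 287.0], [240.0, 278.0], [307.0, 295.0], [267.0, 269.0], [311.0, 87.0]]
top Ctop -15 [[289.0, 291.0], [256.0, 281.0], [322.0, 301.0], [283.0, 273.0], [334.0, 93.0]]
top Cside -13 [[284.0, 281.0], [251.0, 273.0], [317.0, 290.0], [277.0, 264.0], [322.0, 81.0]]
top Cside -15 [[300.0, 286.0], [267.0, 276.0], [333.0, 295.0], [294.0, 268.0], [344.0, 87.0]]
side Ctop -13 [[285.0, 265.0], [288.0, 245.0], [281.0, 285.0], [309.0, 313.0], [489.0, 330.0]]
side Ctop -15 [[283.0, 274.0], [287.0, 255.0], [278.0, 294.0], [307.0, 323.0], [487.0, 344.0]]
side Cside -13 [[291.0, 271.0], [295.0, 251.0], [288.0, 290.0], [316.0, 319.0], [496.0, 336.0]]
side Cside -15 [[289.0, 280.0], [294.0, 260.0], [285.0, 300.0], [314.0, 329.0], [494.0, 350.0]]
```

Call:
send_rows --pt "-0.0002 -0.0002 -0.0006" --pt "-0.0003 -0.0004 -0.0011" --pt "-0.0003 -0.0004 -0.0011" --pt "-0.0003 -0.0004 -0.0011" --twist '[0,0,0,0]'

```text
t: 19.62
tool_pos: [0.4947, -0.1633, 0.1119]
ee_rot: [-0.631, -0.32, 0.631, -0.319]
ft_force: [-1.8, -3.8, 1.4]
grip_width: 0.0164
```

```bash
python3 st.py 0.5384 -0.175; python3 z.py c
```

```text
t 19.625 th 165.05 r 0.0453 Frad 0.75 Ftan(ccw+) 4.17 Fz 1.42 [ 0.4947 -0.1633  0.1119]
```

View pics/sz_c.png

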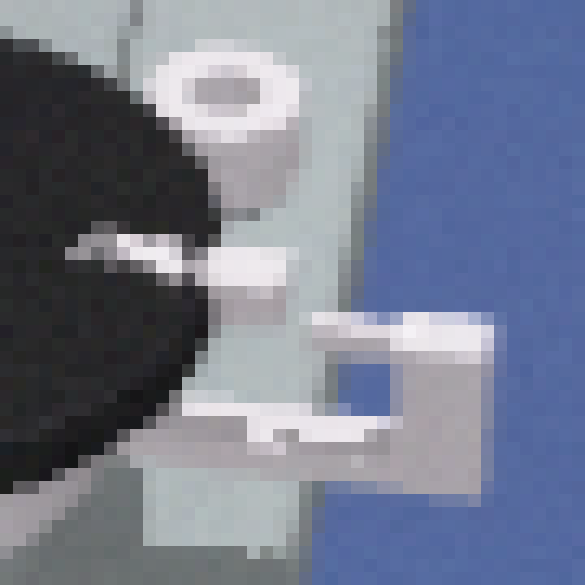

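View pics/tz_c.png

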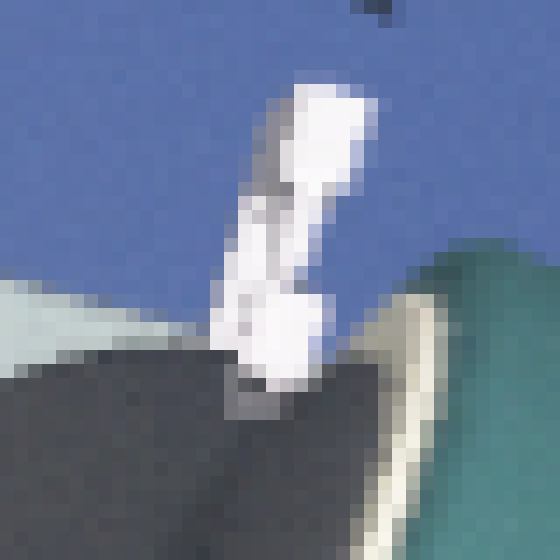

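Call:
send_rows --pt "-0.0001 -0.0001 -0.0004" --pt "-0.0001 -0.0002 -0.0007" --pt "-0.0001 -0.0002 -0.0007" --pt "-0.0001 -0.0002 -0.0007" --twist '[0,0,0,0]'

```text
t: 20.23
tool_pos: [0.4949, -0.1626, 0.1119]
ee_rot: [-0.631, -0.32, 0.631, -0.319]
ft_force: [-1.9, -4.1, 1.3]
grip_width: 0.016
```

```bash
python3 st.py 0.5384 -0.175
```

```text
t 20.225 th 164.08 r 0.0453 Frad 0.67 Ftan(ccw+) 4.47 Fz 1.33 [ 0.4949 -0.1626  0.1119]
```

Call:
send_rows --pt "0 0 0" --pt "0 0 0" --pt "0 0 0" --pt "0 0 0" --pt "0 0 0" --twist '[0,0,0,0,0]' --hand 0

```text
t: 20.85
tool_pos: [0.495, -0.1625, 0.1121]
ee_rot: [0.631, 0.32, -0.631, 0.319]
ft_force: [0.9, -0.3, 0.5]
grip_width: 0.043
```

```bash
python3 st.py 0.5384 -0.175; python3 z.py d
python3 - <<'E'
from h import *
b=np.load('side_d.npz'); cv2.imwrite('pics/side_d.png',cv2.resize(b['c'][230:350,250:400,::-1],None,fx=5,fy=5))
E
```

```text
t 20.85 th 163.98 r 0.0452 Frad -0.93 Ftan(ccw+) 0.1 Fz 0.5 [ 0.495  -0.1625  0.1121]
```

View pics/sz_d.png

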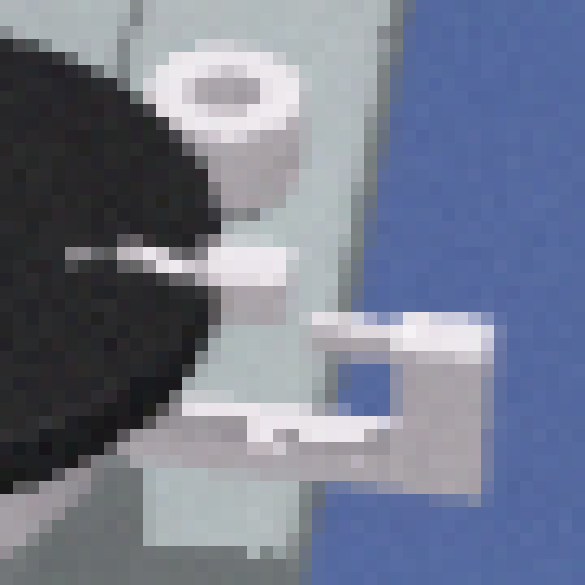

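View pics/side_d.png

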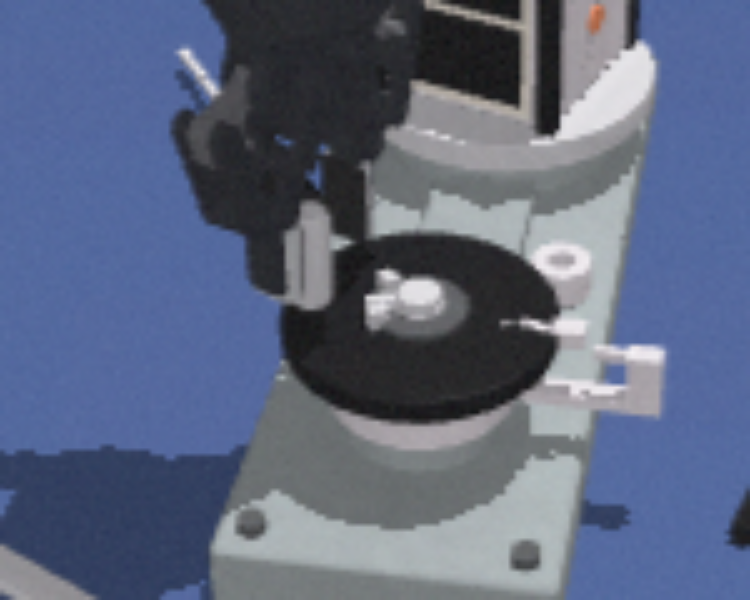

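Call:
send_rows --pt "-0.02 0 0" --pt "-0.05 0 0" --pt "-0.08 0 0" --pt "-0.1 0.02 0.03" --pt "-0.11 0.05 0.07" --pt "-0.11 0.08 0.11" --pt "-0.11 0.1 0.14" --pt "-0.11 0.118 0.16" --pt "-0.11 0.118 0.16" --twist '[0,0,0,0,0,0,0,0,0]'

```text
t: 22.08
tool_pos: [0.4952, -0.3632, 0.2218]
ee_rot: [-0.631, -0.319, 0.631, -0.319]
ft_force: [0.0, 1.5, -0.6]
grip_width: 0.0427
```

```bash
python3 z.py e
python3 - <<'E'
from h import *
b=np.load('top_e.npz'); cv2.imwrite('pics/top_e.png',cv2.resize(b['c'][185:295,340:470,::-1],None,fx=6,fy=6,interpolation=cv2.INTER_NEAREST))
E
```

```text
(no output)
```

View pics/top_e.png

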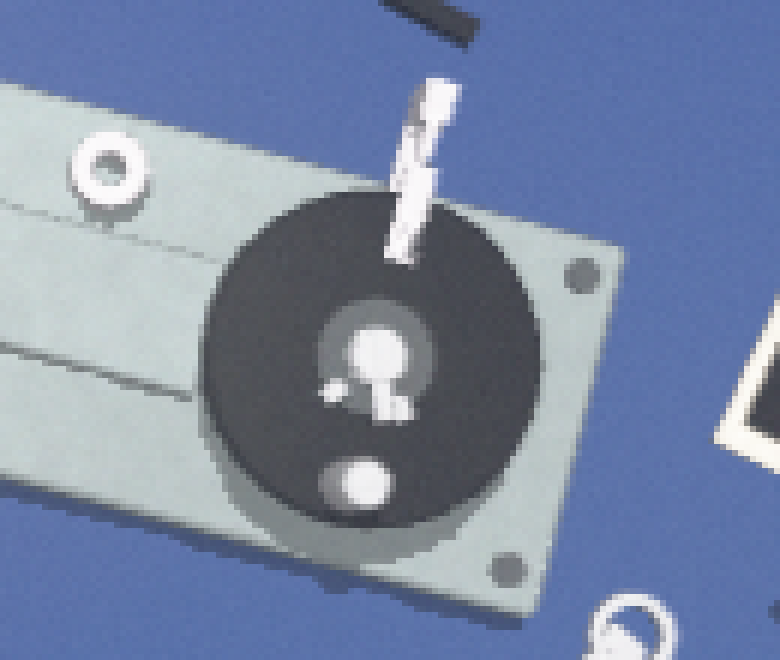

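View pics/sz_e.png

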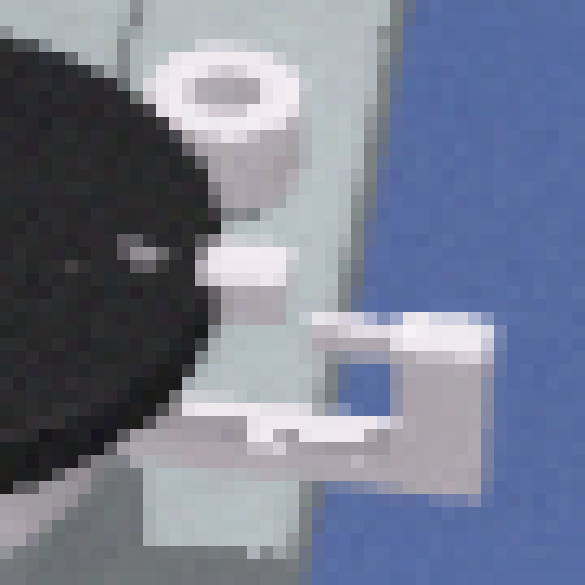

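View pics/tz_e.png

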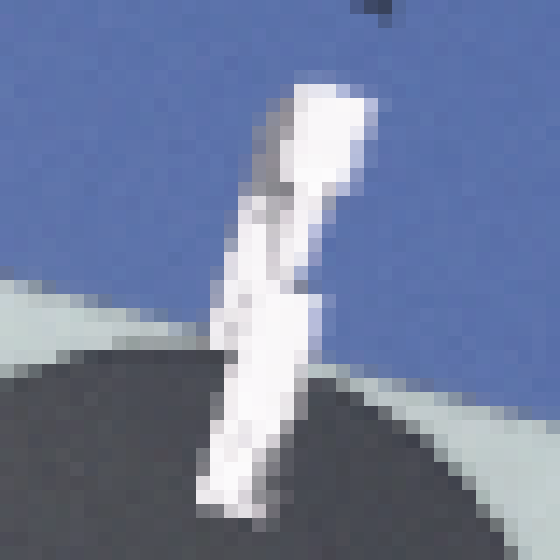

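```bash
cat > fin.py <<'E'
from h import *
import sys
a=np.load(f'top_{sys.argv[1]}.npz');b=np.load(f'side_{sys.argv[1]}.npz')
def cen(im,box,th):
    x0,y0,x1,y1=box; g=im[y0:y1,x0:x1].astype(float).min(2); m=(g>th).astype(np.uint8)
    n,l,s,c=cv2.connectedComponentsWithStats(m); i=1+np.argmax(s[1:,4]); w=np.clip(g-90,0,None)*cv2.dilate((l==i).astype(np.uint8),np.ones((3,3)))
    yy,xx=np.mgrid[y0:y1,x0:x1]; return (w*xx).sum()/w.sum(),(w*yy).sum()/w.sum(),s[i][4]
A=lambda u,v,z: plane(u,v,z,a['R'],a['t'],a['K'])
ang=lambda p,C: (np.degrees(np.arctan2(p[1]-C[1],p[0]-C[0])).round(2),np.hypot(*(p-C)[:2]).round(4))
im=a['c']
h=cen(im,(397,238,410,249),200); H=A(h[0],h[1],.099); print('hub',h,H)
k=cen(im,(396,258,408,272),180); Kk=A(k[0],k[1],.133); print('handle',k,Kk,ang(Kk,H))
u=cen(im,(409,196,418,206),200); U=A(u[0],u[1],.079); print('upr',u,U,ang(U,H))
# nib: pixels white with depth height>.083
def hts(x,box):
    x0,y0,x1,y1=box; v,uu=np.mgrid[y0:y1,x0:x1]; d=x['d'][y0:y1,x0:x1]
    P=np.stack([uu*d,v*d,d],-1)@np.linalg.inv(x['K']).T; return (P-x['t'])@x['R'],x['c'][y0:y1,x0:x1].min(2)
for nm,x,box in(('top',a,(395,190,425,232)),('side',b,(345,275,388,320))):
    P,g=hts(x,box)
    m=(g>170)&(P[...,2]>.0845)&(P[...,2]<.093); q=P[m]; r=np.hypot(*(q-H)[:,:2].T); q=q[(r>.058)&(r<.072)]
    print(nm,'nib',len(q),q.mean(0),ang(q.mean(0),H))
    m=(g>170)&(P[...,2]>.075)&(P[...,2]<.083); q=P[m]; r=np.hypot(*(q-H)[:,:2].T); 
    for lo,hi in((.07,.082),(.082,.1)):
        w=q[(r>lo)&(r<hi)]; print(nm,'ptr',lo,len(w),w.mean(0),ang(w.mean(0),H))
E
python3 fin.py e
```

```text
hub (np.float64(402.6452221650369), np.float64(243.6690684508492), np.int32(65)) [ 0.5381582  -0.17406323  0.099     ]
handle (np.float64(400.383861524755), np.float64(265.07445589919814), np.int32(45)) [ 0.49430123 -0.16345691  0.133     ] (np.float64(166.4), np.float64(0.0451))
upr (np.float64(412.524124455133), np.float64(201.47016383586353), np.int32(36)) [ 0.62750418 -0.19756267  0.079     ] (np.float64(-14.74), np.float64(0.0924))
top nib 28 [ 0.59902394 -0.18837215  0.08814916] (np.float64(-13.23), np.float64(0.0625))
top ptr 0.07 11 [ 0.61229085 -0.19340868  0.07900701] (np.float64(-14.63), np.float64(0.0766))
top ptr 0.082 39 [ 0.6267279  -0.19727996  0.07924055] (np.float64(-14.69), np.float64(0.0916))
side nib 12 [ 0.59838064 -0.18864156  0.08841453] (np.float64(-13.61), np.float64(0.062))
side ptr 0.07 10 [ 0.61142676 -0.19328722  0.07956177] (np.float64(-14.7), np.float64(0.0757))
side ptr 0.082 28 [ 0.62638925 -0.19706009  0.07936276] (np.float64(-14.61), np.float64(0.0912))
```

Call:
send_rows --pt "0 -0.03 -0.04" --pt "0 -0.06 -0.08" --pt "0 -0.09 -0.12" --pt "0 -0.11 -0.15" --pt "0 -0.1177 -0.1593" --pt "0.02 -0.1177 -0.1593" --pt "0.04 -0.1177 -0.1593" --pt "0.05 -0.1177 -0.1593" --pt "0.05 -0.1177 -0.1593" --twist '[0,0,0,0,0,0,0,0,0]'

```text
t: 23.3
tool_pos: [0.4942, -0.1633, 0.1713]
ee_rot: [-0.63, -0.32, 0.631, -0.319]
ft_force: [0.1, 0.2, -0.5]
grip_width: 0.0427
```

```bash
python3 st.py 0.5384 -0.175
```

```text
t 23.3 th 165.2 r 0.0457 Frad -0.06 Ftan(ccw+) -0.27 Fz -0.46 [ 0.4942 -0.1633  0.1713]
```

Call:
send_rows --pt "0.02 0 0" --pt "0.04 0 0" --pt "0.055 0 0" --pt "0.0592 0 0" --pt "0.0592 0 0" --pt "0.0592 0 0" --twist '[0,0,0,0,0,0]'

```text
t: 24.05
tool_pos: [0.4956, -0.1637, 0.1138]
ee_rot: [0.631, 0.319, -0.63, 0.32]
ft_force: [0.3, 0.3, 0.5]
grip_width: 0.0426
```

Call:
send_rows --pt "0 0 0" --pt "0 0 0" --pt "0 0 0" --pt "0 0 0" --pt "0 0 0" --pt "0 0 0" --pt "0 0 0" --twist '[0,0,0,0,0,0,0]' --hand -1 --squeeze 45

```text
t: 24.92
tool_pos: [0.495, -0.1636, 0.1134]
ee_rot: [0.631, 0.319, -0.631, 0.32]
ft_force: [-2.4, -0.1, 5.2]
grip_width: 0.0166
```

```bash
python3 st.py 0.5384 -0.175
```

```text
t 24.925 th 165.28 r 0.0449 Frad 2.27 Ftan(ccw+) 0.73 Fz 5.24 [ 0.495  -0.1636  0.1134]
```

Call:
send_rows --pt "0 -0.0003 -0.0009" --pt "0 -0.0006 -0.0017" --pt "0 -0.0007 -0.002" --pt "0 -0.0007 -0.002" --pt "0 -0.0007 -0.002" --twist '[0,0,0,0,0]'

```text
t: 25.55
tool_pos: [0.4953, -0.1624, 0.1134]
ee_rot: [-0.63, -0.319, 0.631, -0.32]
ft_force: [-2.7, -3.4, 6.8]
grip_width: 0.0158
```

```bash
python3 st.py 0.5384 -0.175; python3 z.py f; python3 fin.py f
```

```text
t 25.55 th 163.74 r 0.0449 Frad 1.62 Ftan(ccw+) 4.06 Fz 6.78 [ 0.4953 -0.1624  0.1134]
hub (np.float64(408.4246575342466), np.float64(246.1461187214612), np.int32(6)) [ 0.53342603 -0.18573436  0.099     ]
handle (np.float64(402.06694683346365), np.float64(268.18324863174354), np.int32(72)) [ 0.48838817 -0.16676183  0.133     ] (np.float64(157.16), np.float64(0.0489))
upr (np.float64(412.5227064919232), np.float64(201.4783602560195), np.int32(36)) [ 0.62748702 -0.19755988  0.079     ] (np.float64(-7.17), np.float64(0.0948))
top nib 29 [ 0.59775635 -0.19036915  0.08814724] (np.float64(-4.12), np.float64(0.0645))
top ptr 0.07 9 [ 0.61062792 -0.19282644  0.07846504] (np.float64(-5.25), np.float64(0.0775))
top ptr 0.082 37 [ 0.62493178 -0.19696196  0.07893489] (np.float64(-7.0), np.float64(0.0922))
side nib 19 [ 0.59656279 -0.19008327  0.08816666] (np.float64(-3.94), np.float64(0.0633))
side ptr 0.07 8 [ 0.61033211 -0.19238147  0.07917011] (np.float64(-4.94), np.float64(0.0772))
side ptr 0.082 27 [ 0.62495516 -0.1964725   0.07921914] (np.float64(-6.69), np.float64(0.0922))
```

Call:
send_rows --pt "-0.0003 0 -0.0002" --pt "-0.0005 -0.0001 -0.0003" --pt "-0.0005 -0.0001 -0.0003" --pt "-0.0005 -0.0001 -0.0003" --twist '[0,0,0,0]'

```text
t: 26.15
tool_pos: [0.4957, -0.1613, 0.1135]
ee_rot: [0.631, 0.319, -0.631, 0.32]
ft_force: [-2.7, -4.4, 4.3]
grip_width: 0.0167
```

```bash
python3 st.py 0.5384 -0.175; sed -i "s/^k=cen/H=np.array([.53816,-.17406,.099]);k=cen/" fin.py; python3 z.py g; python3 fin.py g | grep nib;python3 fin.py f | grep nib
```

```text
t 26.15 th 162.18 r 0.0449 Frad 1.22 Ftan(ccw+) 4.96 Fz 4.3 [ 0.4957 -0.1613  0.1135]
top nib 17 [ 0.59889318 -0.19160697  0.0886902 ] (np.float64(-16.12), np.float64(0.0632))
side nib 13 [ 0.59807478 -0.1920422   0.08813653] (np.float64(-16.71), np.float64(0.0626))
top nib 23 [ 0.59906784 -0.19092871  0.08804199] (np.float64(-15.48), np.float64(0.0632))
side nib 15 [ 0.59751471 -0.19093092  0.08820486] (np.float64(-15.87), np.float64(0.0617))
```

Call:
send_rows --pt "0 0 0" --pt "0 0 0" --pt "0 0 0" --pt "0 0 0" --pt "0 0 0" --pt "-0.03 0 0" --pt "-0.07 0 0" --pt "-0.1 0.02 0.03" --pt "-0.11 0.05 0.07" --pt "-0.11 0.08 0.11" --pt "-0.11 0.118 0.16" --pt "-0.11 0.118 0.16" --twist '[0,0,0,0,0,0,0,0,0,0,0,0]' --hand 0

```text
t: 27.75
tool_pos: [0.4956, -0.3639, 0.2232]
ee_rot: [-0.631, -0.318, 0.632, -0.319]
ft_force: [0.4, 0.8, -0.3]
grip_width: 0.0427
```

```bash
python3 z.py h; python3 fin.py h
```

```text
hub (np.float64(402.66806470940685), np.float64(243.67037575965077), np.int32(66)) [ 0.53815658 -0.1741092   0.099     ]
handle (np.float64(399.67266373285014), np.float64(264.85037535594097), np.int32(46)) [ 0.49470272 -0.16208101  0.133     ] (np.float64(164.59), np.float64(0.0451))
upr (np.float64(412.5277401894452), np.float64(201.46774921064502), np.int32(36)) [ 0.62750939 -0.19757012  0.079     ] (np.float64(-14.74), np.float64(0.0924))
top nib 24 [ 0.59885121 -0.19108139  0.08807598] (np.float64(-15.67), np.float64(0.063))
top ptr 0.07 12 [ 0.61185028 -0.19310813  0.07926785] (np.float64(-14.49), np.float64(0.0761))
top ptr 0.082 39 [ 0.6267205  -0.1972705   0.07929399] (np.float64(-14.69), np.float64(0.0916))
side nib 14 [ 0.59729322 -0.19175592  0.08889238] (np.float64(-16.66), np.float64(0.0617))
side ptr 0.07 10 [ 0.61143792 -0.19321713  0.07950632] (np.float64(-14.65), np.float64(0.0757))
side ptr 0.082 28 [ 0.62632947 -0.19742102  0.07965021] (np.float64(-14.84), np.float64(0.0912))
```

Call:
send_rows --pt "0 -0.03 -0.04" --pt "0 -0.06 -0.08" --pt "0 -0.09 -0.12" --pt "0 -0.11 -0.15" --pt "0 -0.1176 -0.159" --pt "0.02 -0.1176 -0.159" --pt "0.05 -0.1176 -0.159" --pt "0.08 -0.1176 -0.159" --pt "0.1 -0.1176 -0.159" --pt "0.11 -0.1176 -0.159" --pt "0.1105 -0.1176 -0.159" --pt "0.1105 -0.1176 -0.159" --twist '[0,0,0,0,0,0,0,0,0,0,0,0]'

```text
t: 29.35
tool_pos: [0.496, -0.1624, 0.1139]
ee_rot: [0.631, 0.319, -0.63, 0.32]
ft_force: [0.7, 0.0, -0.4]
grip_width: 0.043
```

```bash
python3 st.py 0.5384 -0.175
```

```text
t 29.35 th 163.47 r 0.0442 Frad -0.7 Ftan(ccw+) -0.22 Fz -0.35 [ 0.496  -0.1624  0.1139]
```

Call:
send_rows --pt "0 0 0" --pt "0 0 0" --pt "0 0 0" --pt "0 0 0" --pt "0 0 0" --pt "0 0 0" --pt "0 0 0" --twist '[0,0,0,0,0,0,0]' --hand -1 --squeeze 45

```text
t: 30.22
tool_pos: [0.4957, -0.1624, 0.1137]
ee_rot: [0.631, 0.319, -0.631, 0.32]
ft_force: [-1.7, -0.3, 6.8]
grip_width: 0.0163
```

```bash
python3 st.py 0.5384 -0.175
python3 - <<'E'
from h import *
s,M,p=tool(); c=np.array([.5384,-.175,0])
def g(a): a=np.radians(a); return c+.0451*np.array([np.cos(a),np.sin(a),0])
t0=163.5
f=lambda L,t0:print([[0]+[round(float(x),4) for x in (M.T@(g(a)-g(t0)))[1:]] for a in L])
f([167,172,177,182,187,192,197,202,207,211,214,214],163.5)
f([211,206,201,196,191,186,181,177,174,171,169,169],214)
E
```

```text
t 30.225 th 163.58 r 0.0446 Frad 1.51 Ftan(ccw+) 0.73 Fz 6.83 [ 0.4957 -0.1624  0.1137]
[[0, 0.001, 0.0026], [0, 0.0027, 0.0061], [0, 0.0047, 0.0095], [0, 0.007, 0.0127], [0, 0.0096, 0.0157], [0, 0.0124, 0.0184], [0, 0.0155, 0.0209], [0, 0.0187, 0.0231], [0, 0.0222, 0.025], [0, 0.025, 0.0263], [0, 0.0272, 0.0272], [0, 0.0272, 0.0272]]
[[0, -0.0022, -0.0009], [0, -0.0058, -0.0025], [0, -0.0092, -0.0045], [0, -0.0124, -0.0068], [0, -0.0154, -0.0093], [0, -0.0181, -0.0121], [0, -0.0207, -0.0151], [0, -0.0225, -0.0177], [0, -0.0237, -0.0197], [0, -0.0249, -0.0218], [0, -0.0256, -0.0232], [0, -0.0256, -0.0232]]
```

Call:
send_rows --pt "0 0.001 0.0026" --pt "0 0.0027 0.0061" --pt "0 0.0047 0.0095" --pt "0 0.007 0.0127" --pt "0 0.0096 0.0157" --pt "0 0.0124 0.0184" --pt "0 0.0155 0.0209" --pt "0 0.0187 0.0231" --pt "0 0.0222 0.025" --pt "0 0.025 0.0263" --pt "0 0.0272 0.0272" --pt "0 0.0272 0.0272" --twist '[0,0,0,0,0,0,0,0,0,0,0,0]'

```text
t: 31.72
tool_pos: [0.501, -0.1997, 0.1137]
ee_rot: [0.631, 0.32, -0.631, 0.319]
ft_force: [-3.4, 2.4, 8.7]
grip_width: 0.0166
```

```bash
python3 st.py 0.5384 -0.175
```

```text
t 31.725 th -146.6 r 0.0448 Frad 1.49 Ftan(ccw+) -3.84 Fz 8.66 [ 0.501  -0.1997  0.1137]
```

Call:
send_rows --pt "-0.0003 -0.0022 -0.0009" --pt "-0.0004 -0.0058 -0.0025" --pt "-0.0004 -0.0092 -0.0045" --pt "-0.0004 -0.0124 -0.0068" --pt "-0.0004 -0.0154 -0.0093" --pt "-0.0004 -0.0181 -0.0121" --pt "-0.0004 -0.0207 -0.0151" --pt "-0.0004 -0.0225 -0.0177" --pt "-0.0004 -0.0237 -0.0197" --pt "-0.0004 -0.0249 -0.0218" --pt "-0.0004 -0.0256 -0.0232" --pt "-0.0004 -0.0256 -0.0232" --twist '[0,0,0,0,0,0,0,0,0,0,0,0]'

```text
t: 33.22
tool_pos: [0.4945, -0.1669, 0.1137]
ee_rot: [0.631, 0.319, -0.631, 0.32]
ft_force: [-0.6, -3.2, 4.8]
grip_width: 0.0163
```

```bash
python3 st.py 0.5384 -0.175
python3 - <<'E'
from h import *
s,M,p=tool(); c=np.array([.5384,-.175,0])
def g(a): a=np.radians(a); return c+.0451*np.array([np.cos(a),np.sin(a),0])
f=lambda L,t0:print([[0]+[round(float(x),4) for x in (M.T@(g(a)-g(t0)))[1:]] for a in L])
f([168,167,166,165,164.5,164,163.5,163],169)
E
```

```text
t 33.225 th 169.5 r 0.0446 Frad 0.05 Ftan(ccw+) 3.25 Fz 4.82 [ 0.4945 -0.1669  0.1137]
[[0, -0.0003, -0.0007], [0, -0.0006, -0.0014], [0, -0.001, -0.0022], [0, -0.0012, -0.0029], [0, -0.0014, -0.0033], [0, -0.0015, -0.0036], [0, -0.0017, -0.004], [0, -0.0018, -0.0044]]
```

Call:
send_rows --pt "0 -0.0003 -0.0007" --pt "0 -0.0006 -0.0014" --pt "0 -0.001 -0.0022" --pt "0 -0.0012 -0.0029" --pt "0 -0.0014 -0.0033" --pt "0 -0.0014 -0.0033" --pt "0 -0.0014 -0.0033" --twist '[0,0,0,0,0,0,0]'

```text
t: 34.1
tool_pos: [0.4952, -0.1637, 0.1137]
ee_rot: [-0.631, -0.319, 0.631, -0.32]
ft_force: [-1.8, -3.7, 5.5]
grip_width: 0.0168
```

```bash
python3 st.py 0.5384 -0.175
```

```text
t 34.1 th 165.33 r 0.0447 Frad 0.85 Ftan(ccw+) 4.03 Fz 5.49 [ 0.4952 -0.1637  0.1137]
```

Call:
send_rows --pt "0 -0.0002 -0.0006" --pt "0 -0.0005 -0.0012" --pt "0 -0.0005 -0.0012" --pt "0 -0.0005 -0.0012" --twist '[0,0,0,0]'

```text
t: 34.6
tool_pos: [0.4955, -0.1624, 0.1137]
ee_rot: [-0.631, -0.319, 0.631, -0.32]
ft_force: [-2.0, -3.5, 5.2]
grip_width: 0.0165
```

```bash
python3 st.py 0.5384 -0.175; python3 z.py i; python3 fin.py i|grep nib
```

```text
t 34.6 th 163.67 r 0.0447 Frad 0.95 Ftan(ccw+) 3.94 Fz 5.18 [ 0.4955 -0.1624  0.1137]
top nib 22 [ 0.59886791 -0.19102496  0.08852551] (np.float64(-15.61), np.float64(0.063))
side nib 13 [ 0.59786963 -0.19110192  0.08820304] (np.float64(-15.93), np.float64(0.0621))
```

Call:
send_rows --pt "0 0 0" --pt "0 0 0" --pt "0 0 0" --pt "0 0 0" --pt "0 0 0" --pt "-0.03 0 0" --pt "-0.07 0 0" --pt "-0.1 0.02 0.03" --pt "-0.11 0.05 0.07" --pt "-0.11 0.08 0.11" --pt "-0.11 0.118 0.16" --pt "-0.11 0.118 0.16" --twist '[0,0,0,0,0,0,0,0,0,0,0,0]' --hand 0

```text
t: 36.2
tool_pos: [0.4954, -0.3643, 0.2231]
ee_rot: [-0.631, -0.318, 0.632, -0.319]
ft_force: [-0.6, 1.2, -0.1]
grip_width: 0.0426
```

```bash
python3 z.py j; python3 fin.py j
python3 - <<'E'
from h import *
b=np.load('top_j.npz'); cv2.imwrite('pics/top_j.png',b['c'][:,:,::-1])
s=status.read_state();print(s['t'],s['ft_force'],s['grip_width'])
E
```

```text
hub (np.float64(402.64251455978075), np.float64(243.66221308667352), np.int32(65)) [ 0.53817189 -0.17405765  0.099     ]
handle (np.float64(400.15356139902985), np.float64(264.97140668879246), np.int32(46)) [ 0.49448995 -0.16301077  0.133     ] (np.float64(165.8), np.float64(0.045))
upr (np.float64(412.5257763038891), np.float64(201.47437443473018), np.int32(36)) [ 0.62749548 -0.19756617  0.079     ] (np.float64(-14.74), np.float64(0.0924))
top nib 25 [ 0.59896303 -0.18932672  0.08854654] (np.float64(-14.09), np.float64(0.0627))
top ptr 0.07 12 [ 0.61181434 -0.19305757  0.07949475] (np.float64(-14.46), np.float64(0.0761))
top ptr 0.082 39 [ 0.62679088 -0.19735898  0.07887776] (np.float64(-14.73), np.float64(0.0916))
side nib 12 [ 0.5983823  -0.18862752  0.08840247] (np.float64(-13.6), np.float64(0.062))
side ptr 0.07 10 [ 0.6114669  -0.19299747  0.0793328 ] (np.float64(-14.48), np.float64(0.0757))
side ptr 0.082 28 [ 0.6263136  -0.19750572  0.07971666] (np.float64(-14.89), np.float64(0.0912))
36.3 [-0.38970036 -0.23540088 -0.41592517] 0.042638813551005975
```

View pics/top_j.png

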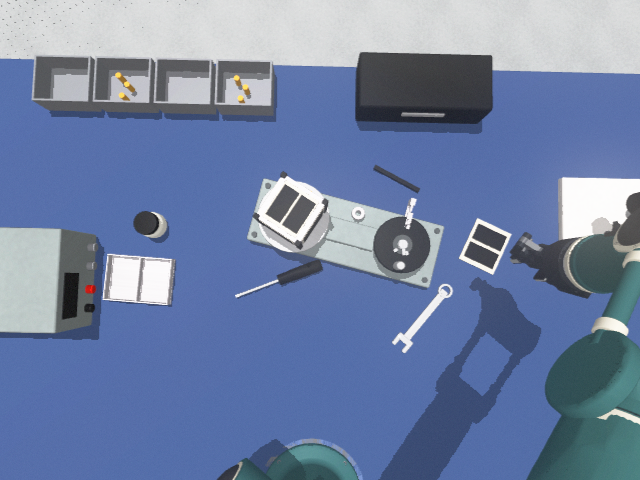

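View pics/tz_j.png

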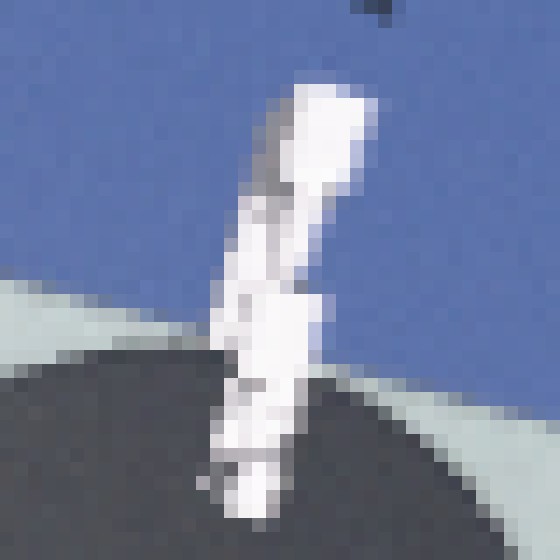

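```bash
python3 -c "
from cell import ctrl; print(ctrl.hand_in())"
```

```text
the job is handed in; nothing more can be done
None
```

The job is done and handed in. The nib stands at the pointer to within about half a degree, with the slack taken up clockwise and the gripper clear of everything.

- **Stop:** I wound the handle anticlockwise past the index mark. The drag rose from about 4.5 N at a handle angle of about 280°, with the satellite square to the plate. I leaned there at 11.0 to 11.9 N for about 0.6 s; no force reading went above 11.9 N. Forces were read only at the end of each move.
- **Winding back:** I wound clockwise to the pointer and let go. The handle sprang back, leaving the nib about 1.2° short. A second push then ran about 0.8° past. So I took the handle well back anticlockwise, through the slack and about 8° into the drive, and came up clockwise again before letting go.
- **Final check:** The pointer measured −14.7°. The nib measured −14.2° from the handle, −14.1° from the top camera and −13.6° from the side camera. That leaves it about 0.5° short (about 0.6 mm), or up to 1.1° by the side camera, the noisiest of the three.
- **Slack:** I did not measure the slack joint itself. The last winding was clockwise under about 4 N of drive.
- **Surroundings:** The other items look unmoved in the last picture. The clock stood at 36.3 s.

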